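Clamp a wheel hub in the bench hub clamp

ROBOT

A 7-joint arm with a two-finger parallel gripper is mounted at the origin on a cart in front of the work surface, level with it; the furniture and walls round the work are solid. World frame = base frame: x ahead of the robot, y to its left, z up, the work surface at z = 0. Lengths are in mm, angles in rad, forces in N, time in s.
With the tool pointing down it reaches from about 425 to 875 mm from the base axis. Payload 8.4 kg.
Tool frame: the origin (TCP) lies between the finger pads; the fingertips stand robot.finger_overhang ahead of it and the grasp point (between the pads) lies 8 mm behind it (robot.finger_overhang is the distance from the TCP to the fingertips, in mm); x points along the fingers, z is the direction in which the jaws open and shut, and the axes are right-handed (so a half turn about x gives the same grasp; the last joint's range is limited). The gripper opens to 85 mm and grips with 20 to 120 N. Pads are 22 mm wide; open, the fingers measure 114 mm over their backs; the gripper's body (76 mm by 85 mm) begins 54 mm behind the grasp point. The pads swing forward as they close: fully open they stand 13 mm farther back than shut.
Start: joints at [1.054, 0.333, 0.04, 1.465, -0.013, 1.343, -0.059], TCP at [263.713, -594.071, 242.308] pointing down, gripper open.
Joint ranges: [-2.58, 2.58], [-0.38, 2.09], [-1.3, 1.39], [0.25, 2.4], [-1.5, 4.64], [0.08, 2.09], [-2.65, 2.65]. Speed limits (rad/s): [2.22, 2.22, 2.79, 2.79, 3.14, 3.14, 3.14].

INTERFACE

Orientations are given as a unit quaternion [x, y, z, w].
In Python, from plant import robot, cams, workorder gives the robot as it stands.
- The arm moves only by the tool carry_out, never from a script. Its arguments are lists of equal length, an entry for each row: "linear": the shift along the tool's x, y, z in m, a list of three; "twist": the turn, a rotation vector about the tool's x, y, z in degrees, a list of three; "hand": the opening in per cent of the stroke, from 0 (shut) to 100 (fully open). A call has 1 to 5 rows; each row is the pose to reach, as a shift and turn from the pose commanded when the call began, along the tool's axes at that moment; what a row does not reach only later rows make up. A row lasts 1/12 s, in which the tool goes at most 41.7 mm and 7.16 degrees, less where a joint would pass 70% of its speed; a pose out of reach is approached as far as the arm can. A call with a gripper value outside its range is refused whole. The fingers move at their own pace and stop on an object; "squeeze" is the grip in N (left out, the last holds). Time passes only in rows, so rows that repeat a pose let the fingers close. It gives the time, the measured TCP pose, the force and the opening at its end, in the units of the state.
- robot.get_state(): the state, without advancing time (a new reading comes with each control period).
- cams.read_camera(name): name is "side" or "top" or "wrist"; returns (picture, depth): 420x560x3 uint8, red, green, blue; 420x560 float32, mm along the optical axis (not along the pixel's ray), 0 where there is no reading.
- cams.calibration(name): a dict with "mtx" (3x3 intrinsics, pixels), "extrinsics" (4x4, takes a point from world to camera coordinates). Camera axes: x right, y down, z forward; pixel columns grow to the right and rows downward; lengths in mm; the calibration is good to about 2 mm. The wrist camera is an equidistant fisheye: a pixel r from the principal point sees the ray r / f radians off the axis. A picture is of the moment at which its call begins: read the wrist's pose just before it. calibration takes no time and is no camera call; for the wrist camera it gives the pose at the moment of the call.
- workorder.sign_off(): hands the job in, once; it reports no verdict.
The state is a dict: "time": time; "joints": joint angles; "joint_velocities": joint speeds; "joint_torque": joint torques, N m; "tool_pos": TCP position; "orientation": TCP orientation; "force": force on the tool from outside, world axes, zero at the start; "moment": the same for the moment, N m; "opening": finger opening in mm.
Only numpy, scipy, OpenCV 4.12 (cv2) and the standard library are available. Lean on these libraries where they do the work, as an engineer would, in place of code of your own. Each camera call takes 0.05 s, during which the arm holds its last target.

TASK

Load the long wheel hub lying loose on the bench into the bench clamp: lay it across both V-rests, swing the clamp bar over it until the bar meets its stop, and then turn the knob clockwise until the foot under the bar holds the hub hand-tight: clearly tight, not merely touching, but not forced as hard as it will go. Do not tip the oil bottle over.

Things in the scene. Friction and masses are not known exactly. Their poses are not given: they have to be found in the camera images.
- rear_hub: the work: long grey metal wheel hub, 125 mm, two flanges of 43 mm diameter 64 mm apart, 0.28 kg, lying on its side left of the clamp. Felt as a plain 43 mm cylinder between the flanges, where it is held. y axis = axle; origin on its surface (underside at the start), so use hub_mid. The shorter hub (100 mm) far right is a bystander
- hub_mid (a point): middle of the rear hub, on the axle; its y axis is the axle. 21.5 mm above the bench at the start, 58.4 mm above it when the hub lies in the V-rests
- hub_clamp: fixed steel clamp, base 180 x 115 x 12 mm; origin at bench level midway between its V-rests, z up, turned up to 0.35 rad. Rests: 14 mm plates at y = -32 and 32 mm, 60 mm wide, 50 high, 90 degree notch with vertex at 28 mm; 50 mm free between them for fingers. A loaded hub lies along y, a flange in each rest, middle at (0, 0, 58.4 mm). Pivot post, 29 mm thick, at x = 110 mm
- clamp_bar (a joint): angle (rad) of the grey swing bar about the post: 0 = over the rests along the clamp's -x, at its stop; open is anticlockwise from above, pointing right (clamp -y), 1.2 to 1.75 at the start. Friction 0.3 N m; stays where left. Bar 26 mm wide, underside 104 and top 118 mm above the bench, 128 mm long from the pivot; at 110 mm a boss of 34 mm diameter, underside 102 mm
- bar_pivot (a point): point on the bar's vertical pivot axis, 118 mm above the bench; turns with the bar, which runs along this frame's -x. The bar's hub round the pivot is 41 mm in diameter, its top at 126 mm, a pin to 132 mm
- bar_end (a point): middle of the free end of the swing bar, 128 mm from the pivot axis, 111 mm above the bench; same axes as bar_pivot
- foot_bar: steel foot under the bar, 16 x 78 x 10 mm, across it, 110 mm from the pivot; origin mid-underside. It starts 2.6 to 4.7 mm above the top of a loaded hub and sinks 10 mm per clockwise turn of the knob, so 1.6 to 3 rad bring it to touch, which must be felt. Contact is stiff: a fraction of a radian past the first touch it is tight
- knob_top (a point): middle of the top of the round black fluted knob (38 mm diameter, grip 25 mm high below this point) above the bar, 110 mm from the pivot, 164 mm up at most; sinks with the screw and turns with the knob. Clockwise from above tightens. Friction 0.12 N m, and 0.02 more per 10 N at the foot; does not run back. Let go and regrasp for each further 1.5 rad or so
- oil_bottle: black oil bottle, 46 mm diameter, 155 mm tall, standing right of the clamp: a bystander that must stay upright; origin mid-underside, z up

How it is judged (in metres and radians):
On the way, in this order (a step that is already met when the one before it is completed fails the run):
1. the hub lies in both V-rests (horizontal distance between hub_mid and hub_clamp below 0.014 m and z of hub_mid in the frame of hub_clamp between 0.055 and 0.0615 m and angle between the y axis of hub_mid and the y axis of hub_clamp, either way round below 0.1 rad), for 0.2 s.
2. the bar is swung over the loaded hub to its stop (value of joint clamp_bar below 0.06 rad and horizontal distance between hub_mid and hub_clamp below 0.014 m), for 0.2 s.
At the end, for the whole second after the job is handed in: The hub lies at rest in both V-rests (middle within 14 mm of the clamp's middle, axle within 0.1 rad of the clamp's y axis, height 55 to 61.5 mm), the bar is at its stop (within 0.06 rad), the foot presses on the hub with 10 to 100 N, and the oil bottle stands (all of step 2 and contact force between foot_bar and rear_hub between 10 and 100 N and z of hub_mid in the frame of hub_clamp between 0.055 and 0.0615 m and angle between the y axis of hub_mid and the y axis of hub_clamp, either way round below 0.1 rad and linear speed of rear_hub below 0.02 m/s and angle between oil_bottle's own z axis and vertical below 0.3 rad); the robot touches nothing.
It fails at once if the hub is crushed: the foot presses on it with more than 150 N (contact force between foot_bar and rear_hub above 150 N).
It fails at once if the oil bottle is tipped over (angle between oil_bottle's own z axis and vertical above 0.6 rad).
It also fails if it takes over 72 s, if anything falls off the work surface, if the arm or the gripper's body presses on something with over 40 N, if the wrist force passes 120 N, or if a joint passes its speed limit or range.

## Working session

There is one attempt and no reset: what is moved stays moved. The work goes in short steps, Python scripts to look and compute and a tool call to move; the robot and the scene stay as the last step left them, time stands still between calls to the robot, and variables do not carry over. Pictures are saved under pics/ and viewed, and the job is handed in when it is done.

Besides the shell and the picture viewer there is one more tool, called after "Emit:" in YAML: its name, and indented under it one key for each argument. carry_out: Moves the arm, as the interface text tells. Its arguments: {"type":"object","properties":{"linear":{"type":"array","items":{"type":"array","items":{"type":"number"}}},"twist":{"type":"array","items":{"type":"array","items":{"type":"number"}}},"hand":{"type":"array","items":{"type":"number"}},"squeeze":{"type":"number"}},"required":["linear","twist","hand"]}

```bash
ls; mkdir -p pics; python3 - <<'E'
from plant import robot,cams,workorder
import cv2
print(robot.get_state(), robot.finger_overhang)
for n in ("side","top","wrist"):
    p,d=cams.read_camera(n); cv2.imwrite(f"pics/{n}0.png",p[:,:,::-1])
    import numpy as np; np.save(f"pics/{n}0.npy",d)
    print(n,cams.calibration(n))
E
```

```text
pics
{'time': 0.0, 'joints': array([ 1.05378497,  0.33391532,  0.03991599,  1.46629661, -0.01337908,
        1.34332903, -0.05849008]), 'joint_velocities': array([ 1.52457090e-03,  1.11562900e-04, -1.79225609e-03,  8.80487977e-04,
        5.09023049e-05,  3.29253126e-05,  1.45057900e-03]), 'joint_torque': array([ 6.96728130e-04, -6.58549404e+01,  1.36610080e+00, -4.05572927e+01,
        1.69451855e-02,  1.22793327e-02,  5.04924870e-06]), 'tool_pos': array([ 263.50152559, -593.69184893,  241.40660709]), 'orientation': array([ 0.38572612,  0.5933408 , -0.38516791,  0.59229024]), 'force': array([ 0.01402715, -0.09184032,  0.20893897]), 'moment': array([-0.00820968,  0.01960773, -0.00210917]), 'opening': 85.06720551857306} 11.0
side {'mtx': array([[444.86601963,   0.        , 280.38224241],
       [  0.        , 444.86601963, 198.53876123],
       [  0.        ,   0.        ,   1.        ]]), 'extrinsics': array([[-8.97908278e-01, -4.39968114e-01, -1.37398491e-02,
         4.64581794e+02],
       [-1.84739762e-01,  4.04990457e-01, -8.95462981e-01,
         1.99948531e+02],
       [ 3.995
[... 505 characters left out ...]
2],
       [ 4.03136073e-02,  1.54347594e-02, -9.99067856e-01,
         9.57002549e+02],
       [ 0.00000000e+00,  0.00000000e+00,  0.00000000e+00,
         1.00000000e+00]])}
wrist {'mtx': array([[325.1922621 ,   0.        , 280.48658937],
       [  0.        , 325.1922621 , 210.86342886],
       [  0.        ,   0.        ,   1.        ]]), 'extrinsics': array([[ 4.05908459e-01, -9.13912573e-01, -1.46022590e-03,
        -6.51052537e+02],
       [-8.79983683e-01, -3.91269482e-01,  2.69326774e-01,
        -3.53927916e+01],
       [-2.46712467e-01, -1.08037041e-01, -9.63047744e-01,
         3.78325037e+02],
       [ 0.00000000e+00,  0.00000000e+00,  0.00000000e+00,
         1.00000000e+00]])}
```

View pics/top0.png

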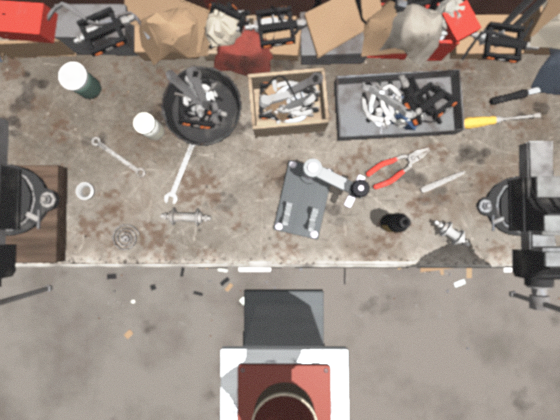

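View pics/side0.png

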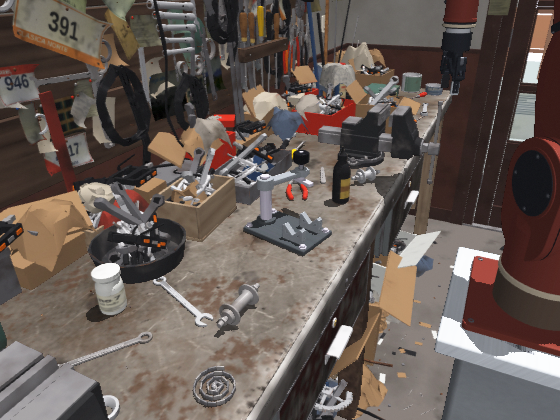

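```bash
cat > h.py <<'E'
import numpy as np,cv2
from plant import robot,cams,workorder
def rayplane(n,u,v,z,cal=None):
    c=cal or cams.calibration(n);K=c["mtx"];E=c["extrinsics"];R=E[:3,:3];t=E[:3,3]
    d=R.T@np.linalg.solve(K,[u,v,1.]);o=-R.T@t
    return o+d*(z-o[2])/d[2]
def proj(n,p,cal=None):
    c=cal or cams.calibration(n);E=c["extrinsics"];q=E[:3,:3]@np.asarray(p,float)+E[:3,3];r=c["mtx"]@q
    return r[:2]/r[2]
def cloud(n,d):
    c=cams.calibration(n);K=c["mtx"];E=c["extrinsics"]
    v,u=np.mgrid[:d.shape[0],:d.shape[1]]
    q=np.stack([(u-K[0,2])/K[0,0]*d,(v-K[1,2])/K[1,1]*d,d],-1)
    return (q-E[:3,3])@E[:3,:3]
def zoom(src,dst,x0,y0,w,h,s):
    im=cv2.imread(src)[y0:y0+h,x0:x0+w];cv2.imwrite(dst,cv2.resize(im,None,fx=s,fy=s,interpolation=cv2.INTER_CUBIC))
E
python3 - <<'E'
from h import *
zoom("pics/top0.png","pics/top0z.png",140,140,280,120,2.85)
d=np.load("pics/top0.npy");P=cloud("top",d)
sub=P[150:250,150:420]
np.set_printoptions(linewidth=250)
print(P[200:232:3,155:218:3,2].round(0).astype(int))
print(P[155:240:4,270:372:4,2].round(0).astype(int))
E
```

```text
[[  2   0  -3  -5   7 976  -1   0  -1  -2  -1  -1  -2  -3  -2  -3  -1  -3  -4  -2  -4]
 [  2   0  -1   0   2   0   3  -1  -1   0  -1   1  -2   0   0   2   0   0   0  -3  -2]
 [ -1  -1  -2   1   1  -2  -1  -1  -3   0  -1   1  -3   0  -3   0   1   0   1   2  -8]
 [ -1  -1  -3  -3  -3  -2  35   1   2   1   1   3  -1   1  30   3   1  -2  -2   0  -1]
 [  1   1  -3   1  -2  28  34  28   0  -1  -4   2  -3   0  36  27  -1  -3  -1  -3  -1]
 [ -1  -2  26  29  24  36  34  33  30  34  33  33  30  30  37  33  -1  24   1  -1   3]
 [ -2  -3  -1  26  -4  34  37  31  31  29  30  30  28  30  36  32  23  28  27   1  -2]
 [  1  -2  -1  -2   0  27  33  20  -4  -2   0  -1  21  27  36  29   0   1  -2   3  -4]
 [ -2  -1   0   0   0  -1  29  -2  -1  -1   3   1   3   2  34   0   0   0   2  -3  -3]
 [ -3  -4   2   0   0  -2  -1   2  -1   0  -3  -1 976   1  -2  -2   0   1  -2  -1   1]
 [ -1   0  -2  -1   1   2   0  -1   0  -2   0   0  -1  -3  -3  -3  -1  -1  -4   1  -2]]
[[ -1  -3  -4  -1   1  -4   0  -2  -3  -2   0  -1  -4  -1   1   2  -1  -2  -1   0  -1  -1   0  -4   1   0]
 [ -1   1   0   1   0   0  -1  -1  
[... 1512 characters left out ...]
  10  11  -3   1  -3  -6  -1  -1   0  -3   1   0   2   1]
 [  0  -1  10  12  42  13  13  11  11  11  29  29   9   9  -2   0  -2   2  -2  -3   2   0  -2  -1   0   1]
 [ -2  -3  10  44  47  10  15  15  15  11  38  34  10   0  -4  -1   2  -1  -3   1   1   0   1  -5  -3  -1]
 [ -1  12  18  12   9  11  13  14  12  13  47  45  10   1  -3  -2  -4   1  -1  -2  -5   0  -1  -1   1  -1]
 [  3  -2 976   9  14   9  10  11  11  12  14  11  12  -4   0  -2   3   0  -3   0  -2   1  -3  -1   1   1]
 [ -3  -1  -6  -1   1   0  -3   1  11   9  12  19  12   2  -2  -1   0  -1  -3  -1   2  -3  -2   1   0  -2]
 [  0  -1   0   0   2  -3   2  -2  -2   0  -2  -2  -1   0  -3  -1   3   2  -3   1  -3   3  -1   0  -2   0]]
```

View pics/top0z.png

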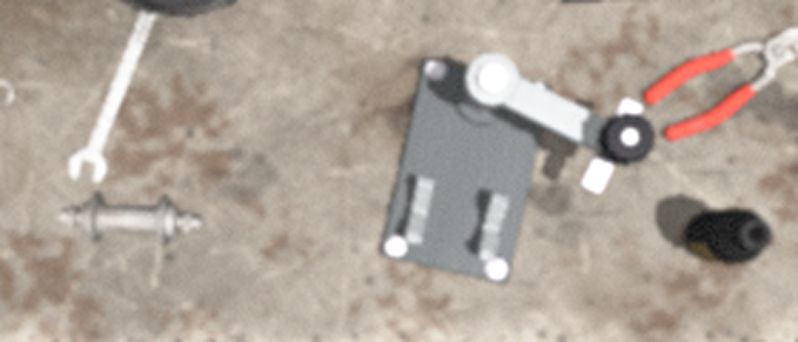

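```bash
python3 - <<'E'
from h import *
d=np.load("pics/top0.npy");P=cloud("top",d)
rgb=cv2.imread("pics/top0.png")
def reg(u0,u1,v0,v1,z0,z1):
    q=P[v0:v1,u0:u1].reshape(-1,3);return q[(q[:,2]>z0)&(q[:,2]<z1)]
h=reg(155,215,200,235,18,50)
def rect(q):
    r=cv2.minAreaRect(q[:,:2].astype(np.float32)); return r
print("hub",h.mean(0),len(h),rect(h)); c,s,V=cv2.PCACompute2(h[:,:2],None)[0:3] if False else (0,0,np.linalg.svd(h[:,:2]-h[:,:2].mean(0))[2]); print(np.degrees(np.arctan2(V[0,1],V[0,0])), np.linalg.svd(h[:,:2]-h[:,:2].mean(0),full_matrices=False)[1])
fl=h[h[:,2]>31]; print("flange",rect(fl),fl[:,:2].mean(0))
f1=fl[fl[:,1]>fl[:,1].mean()];f2=fl[fl[:,1]<=fl[:,1].mean()];print(f1.mean(0),f2.mean(0))
# plate
m=((P[:,:,2]>6)&(P[:,:,2]<60)).astype(np.uint8); m[:155]=0;m[240:]=0;m[:,:270]=0;m[:,332:]=0
m=cv2.morphologyEx(m,cv2.MORPH_OPEN,np.ones((3,3),np.uint8))
q=P[(m>0)&(P[:,:,2]<20)];print("plate",rect(q),q.mean(0))
r=reg(280,325,198,236,25,60)
r1=r[r[:,1]>r[:,1].mean()];r2=r[r[:,1]<=r[:,1].mean()]
for k in (r1,r2): print("rest",k.mean(0),len(k),rect(k))
p=reg(295,330,155,185,122,140);print("pivot",p.mean(0),rect(p),cv2.minEnclosingCircle(p[:,:2].astype(np.float32)))
k=reg(340,375,170,205,155,175);print("knob",k.mean(0),cv2.minEnclosingCircle(k[:,:2].astype(np.float32)))
b=reg(375,415,205,240,30,170);print("bottle",b.mean(0),b[:,2].max(),rect(b)); t=b[b[:,2]>145];print(t.mean(0))
E
```

```text
hub [480.56133735 241.82747136  30.11270691] 428 ((480.8176574707031, 243.12322998046875), (123.07321166992188, 39.8578987121582), 87.65299987792969)
-92.47338008484294 [658.91864252 162.34921073]
flange ((480.5050964355469, 242.39300537109375), (79.81890106201172, 34.55000686645508), 87.71112823486328) [480.719332   242.39927478]
[481.73037478 268.51408903  35.32538613] [479.72018384 216.59169365  34.90957374]
plate ((524.0916748046875, -49.46269989013672), (114.80770874023438, 179.49755859375), 76.91022491455078) [517.85724443 -44.49135552  11.57984937]
rest [487.42098212  -8.12789322  40.00002837] 136 ((487.55499267578125, -8.197122573852539), (13.89815902709961, 55.98375701904297), 76.9131088256836)
rest [473.37768703 -69.97649703  39.87150166] 139 ((472.9387512207031, -70.39892578125), (14.064595222473145, 55.346824645996094), 77.10494232177734)
pivot [586.5921219  -64.01183516 127.02170339] ((586.6261596679688, -64.08551788330078), (38.29478454589844, 37.76129150390625), 0.2545890808105469) ((587.1945190429688, -64.07461547851562), 20.145610809326172)
knob [ 537.46783218 -161.40782514  162.55629037] ((538.3154296875, -161.76942443847656), 20.156373977661133)
bottle [ 465.56241253 -253.86424706   99.86128021] 154.74709931494644 ((465.36474609375, -259.9351806640625), (39.49855422973633, 45.32597732543945), 88.06287384033203)
[ 466.10798289 -262.11435938  150.62822433]
```

```bash
cat >> h.py <<'E'
from scipy.spatial.transform import Rotation as Ro
def cur():
    s=robot.get_state();return s,np.array(s["tool_pos"]),Ro.from_quat(s["orientation"])
def goal(p,jaw):
    "tool-frame shift (m) and twist(deg) to reach TCP p (mm) with tool down, jaw dir at angle jaw deg"
    s,t,R=cur()
    z=np.array([np.cos(np.radians(jaw)),np.sin(np.radians(jaw)),0]);x=np.array([0,0,-1.]);y=np.cross(z,x)
    G=Ro.from_matrix(np.stack([x,y,z],1))
    lin=R.inv().apply(np.array(p,float)-t)/1000;tw=(R.inv()*G).as_rotvec(degrees=True)
    print("goal",p,jaw,"lin",lin.round(4).tolist(),"twist",tw.round(2).tolist(),"dist",round(np.linalg.norm(lin),3))
def st():
    s,t,R=cur();M=R.as_matrix();print("t%.2f pos"%s["time"],t.round(1),"jaw",round(np.degrees(np.arctan2(M[1,2],M[0,2])),1),"xdir",M[:,0].round(3),"q",np.round(s["joints"],2),"F",np.round(s["force"],1),"M",np.round(s["moment"],2),"open",round(s["opening"],1))
E
python3 - <<'E'
from h import *
st(); goal([480,-39,250],-2.5); goal([480,-39,250],177.5)
E
```

```text
t0.15 pos [ 263.6 -593.8  241.6] jaw -66.1 xdir [-0.001  0.001 -1.   ] q [ 1.05  0.33  0.04  1.47 -0.01  1.34 -0.06] F [0.2 0.2 0.4] M [-0.04 -0.02  0.02] open 85.5
goal [480, -39, 250] -2.5 lin [-0.0079, 0.4229, -0.4192] twist [-63.56, -0.07, -0.03] dist 0.596
goal [480, -39, 250] 177.5 lin [-0.0079, 0.4229, -0.4192] twist [116.44, -0.04, 0.08] dist 0.596
```

Emit:
carry_out:
  linear:
    - [-0.008, 0.423, -0.419]
    - [-0.008, 0.423, -0.419]
    - [-0.008, 0.423, -0.419]
    - [-0.008, 0.423, -0.419]
    - [-0.008, 0.423, -0.419]
  twist:
    - [-63.6, 0, 0]
    - [-63.6, 0, 0]
    - [-63.6, 0, 0]
    - [-63.6, 0, 0]
    - [-63.6, 0, 0]
  hand: [100, 100, 100, 100, 100]

```text
time: 0.57
tool_pos: [339.7, -398.1, 244.9]
orientation: [0.182, 0.683, -0.183, 0.683]
force: [1.8, 0.7, 0.7]
opening: 84.9
```

```bash
python3 - <<'E'
from h import *
st(); goal([480,-39,250],-2.5); goal([480.6,242.5,200],-2.5)
E
```

```text
t0.57 pos [ 339.7 -398.1  244.9] jaw -29.9 xdir [-0. -0. -1.] q [ 0.92  0.08 -0.15  1.76  0.01  1.3   0.25] F [1.8 0.7 0.7] M [ 0.02 -0.09 -0.04] open 84.9
goal [480, -39, 250] -2.5 lin [-0.0052, 0.3812, -0.0574] twist [-27.41, -0.02, 0.01] dist 0.386
goal [480.6, 242.5, 200] -2.5 lin [0.0448, 0.6255, -0.1972] twist [-27.41, -0.02, 0.01] dist 0.657
```

Emit:
carry_out:
  linear:
    - [-0.005, 0.381, -0.057]
    - [-0.005, 0.381, -0.057]
    - [-0.005, 0.381, -0.057]
    - [-0.005, 0.381, -0.057]
    - [-0.005, 0.381, -0.057]
  twist:
    - [-27.4, 0, 0]
    - [-27.4, 0, 0]
    - [-27.4, 0, 0]
    - [-27.4, 0, 0]
    - [-27.4, 0, 0]
  hand: [100, 100, 100, 100, 100]

```text
time: 0.98
tool_pos: [416.8, -204.5, 247.9]
orientation: [0.015, 0.707, -0.015, 0.707]
force: [2.0, 0.5, -1.0]
opening: 85.3
```

```bash
python3 - <<'E'
from h import *
st(); goal([480.6,242.5,150],-2.5)
E
```

```text
t0.98 pos [ 416.8 -204.5  247.9] jaw -2.5 xdir [-0. -0. -1.] q [ 0.73 -0.03 -0.36  1.87 -0.01  1.3   0.33] F [ 2.   0.5 -1. ] M [ 0.02 -0.03 -0.06] open 85.3
goal [480.6, 242.5, 150] -2.5 lin [0.0977, 0.4494, 0.0445] twist [0.03, -0.0, 0.02] dist 0.462
```

Emit:
carry_out:
  linear:
    - [0.01, 0.449, 0.044]
    - [0.01, 0.449, 0.044]
    - [0.01, 0.449, 0.044]
    - [0.03, 0.449, 0.044]
    - [0.04, 0.449, 0.044]
  twist:
    - [0, 0, 0]
    - [0, 0, 0]
    - [0, 0, 0]
    - [0, 0, 0]
    - [0, 0, 0]
  hand: [100, 100, 100, 100, 100]

```text
time: 1.4
tool_pos: [447.2, 1.1, 237.0]
orientation: [0.017, 0.707, -0.018, 0.707]
force: [1.1, -0.4, 0.2]
opening: 85.4
```

```bash
python3 - <<'E'
from h import *
st(); goal([480.6,242.5,150],-2.5)
E
```

```text
t1.40 pos [447.2   1.1 237. ] jaw -2.9 xdir [ 0.001 -0.001 -1.   ] q [ 0.53 -0.06 -0.6   1.91 -0.03  1.28 -0.11] F [ 1.1 -0.4  0.2] M [-0.03 -0.03  0.05] open 85.4
goal [480.6, 242.5, 150] -2.5 lin [0.0869, 0.2428, 0.0213] twist [-0.36, 0.06, 0.03] dist 0.259
```

Emit:
carry_out:
  linear:
    - [0.03, 0.243, 0.021]
    - [0.05, 0.243, 0.021]
    - [0.07, 0.243, 0.021]
    - [0.087, 0.243, 0.021]
    - [0.087, 0.243, 0.021]
  twist:
    - [0, 0, 0]
    - [0, 0, 0]
    - [0, 0, 0]
    - [0, 0, 0]
    - [0, 0, 0]
  hand: [100, 100, 100, 100, 100]

```text
time: 1.82
tool_pos: [474.0, 195.6, 172.4]
orientation: [0.018, 0.706, -0.018, 0.707]
force: [1.6, -0.4, 0.6]
opening: 85.3
```

Emit:
carry_out:
  linear:
    - [0.01, 0.036, 0.003]
    - [0.01, 0.036, 0.003]
    - [0.01, 0.036, 0.003]
  twist:
    - [0, 0, 0]
    - [0, 0, 0]
    - [0, 0, 0]
  hand: [100, 100, 100]

```text
time: 2.07
tool_pos: [477.4, 231.7, 161.6]
orientation: [0.016, 0.708, -0.016, 0.706]
force: [-0.3, -0.8, 0.6]
opening: 85.6
```

```bash
python3 - <<'E'
from h import *
st(); goal([480.6,242.5,120],-2.5)
s,t,R=cur();cal=cams.calibration("wrist");p,d=cams.read_camera("wrist");cv2.imwrite("pics/w1.png",p[:,:,::-1])
E
```

```text
t2.07 pos [477.4 231.7 161.6] jaw -2.6 xdir [-0.003  0.001 -1.   ] q [ 0.19  0.25 -0.82  1.82  0.19  1.16 -0.74] F [-0.3 -0.8  0.6] M [-0.01  0.02 -0.03] open 85.6
goal [480.6, 242.5, 120] -2.5 lin [0.0416, 0.0109, 0.0028] twist [-0.1, -0.16, -0.05] dist 0.043
```

View pics/w1.png

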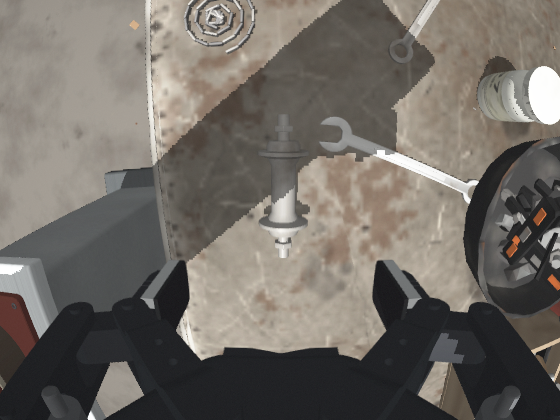

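```bash
cat >> h.py <<'E'
def fish(u,v,z,cal=None):
    c=cal or cams.calibration("wrist");K=c["mtx"];E=c["extrinsics"]
    a=np.array([u-K[0,2],v-K[1,2]])/K[0,0];r=np.linalg.norm(a)
    d=np.r_[a/max(r,1e-9)*np.sin(r),np.cos(r)];R=E[:3,:3];d=R.T@d;o=-R.T@E[:3,3]
    return o+d*(z-o[2])/d[2]
E
python3 - <<'E'
from h import *
for u,v in [(283,118),(284,256),(283,152),(284,222),(307,152),(259,152),(308,222),(260,222)]: print(u,v,fish(u,v,21.5).round(1))
E
```

```text
283 118 [483.9 299.8  21.5]
284 256 [479.2 177.7  21.5]
283 152 [482.6 271.3  21.5]
284 222 [480.6 210.1  21.5]
307 152 [502.7 270.5  21.5]
259 152 [462.5 272.3  21.5]
308 222 [501.7 209.1  21.5]
260 222 [459.6 211.1  21.5]
```

```bash
python3 - <<'E'
from h import *
st(); goal([481,241.3,60],-2.4)
E
```

```text
t2.12 pos [478.2 229.9 162.1] jaw -2.8 xdir [-0.002  0.    -1.   ] q [ 0.2   0.24 -0.82  1.82  0.19  1.16 -0.73] F [ 0.1 -1.1 -0.6] M [-0.03 -0.03 -0.02] open 85.3
goal [481, 241.3, 60] -2.4 lin [0.1021, 0.0115, 0.0024] twist [-0.35, -0.09, 0.0] dist 0.103
```

Emit:
carry_out:
  linear:
    - [0.035, 0.0115, 0.0024]
    - [0.07, 0.0115, 0.0024]
    - [0.102, 0.0115, 0.0024]
    - [0.102, 0.0115, 0.0024]
    - [0.102, 0.0115, 0.0024]
  twist:
    - [0.3, 0, 0]
    - [-0.3, 0, 0]
    - [-0.3, 0, 0]
    - [-0.3, 0, 0]
    - [-0.3, 0, 0]
  hand: [100, 100, 100, 100, 100]

```text
time: 2.53
tool_pos: [481.3, 239.1, 60.4]
orientation: [0.016, 0.708, -0.017, 0.706]
force: [1.1, -1.0, 1.0]
opening: 85.0
```

```bash
python3 - <<'E'
from h import *
st(); goal([481,241.3,15],-2.4)
E
```

```text
t2.53 pos [481.3 239.1  60.4] jaw -2.7 xdir [-0.002 -0.001 -1.   ] q [ 0.12  0.39 -0.77  1.9   0.32  0.98 -0.85] F [ 1.1 -1.   1. ] M [-0.02 -0.   -0.02] open 85.0
goal [481, 241.3, 15] -2.4 lin [0.0454, 0.0023, -0.0003] twist [-0.26, -0.13, 0.09] dist 0.045
```

Emit:
carry_out:
  linear:
    - [0.025, 0.0022, 0]
    - [0.045, 0.0022, 0]
    - [0.045, 0.0022, 0]
    - [0.045, 0.0022, 0]
  twist:
    - [-0.2, 0, 0]
    - [-0.2, 0, 0]
    - [-0.2, 0, 0]
    - [-0.2, 0, 0]
  hand: [100, 100, 100, 100]

```text
time: 2.87
tool_pos: [482.7, 242.8, 17.5]
orientation: [0.015, 0.707, -0.015, 0.707]
force: [-0.3, -0.5, 0.4]
opening: 85.4
```

Emit:
carry_out:
  linear:
    - [0, 0, 0]
    - [0, 0, 0]
    - [0, 0, 0]
    - [0, 0, 0]
    - [0, 0, 0]
  twist:
    - [0, 0, 0]
    - [0, 0, 0]
    - [0, 0, 0]
    - [0, 0, 0]
    - [0, 0, 0]
  hand: [30, 30, 30, 30, 30]
  squeeze: 50

```text
time: 3.28
tool_pos: [482.3, 243.3, 17.0]
orientation: [0.015, 0.706, -0.015, 0.707]
force: [-2.4, -1.8, 11.3]
opening: 41.4
```

```bash
python3 - <<'E'
from h import *
st()
E
```

```text
t3.28 pos [482.3 243.3  17. ] jaw -2.4 xdir [ 0.001 -0.    -1.   ] q [ 0.08  0.45 -0.74  1.93  0.39  0.91 -0.9 ] F [-2.4 -1.8 11.3] M [-0.46  0.63 -0.03] open 41.4
```

Emit:
carry_out:
  linear:
    - [-0.02, 0, 0]
    - [-0.06, 0, 0]
    - [-0.1, 0, 0]
    - [-0.13, 0, 0]
    - [-0.13, 0, 0]
  twist:
    - [0, 0, 0]
    - [0, 0, 0]
    - [0, 0, 0]
    - [0, 0, 0]
    - [0, 0, 0]
  hand: [30, 30, 30, 30, 30]

```text
time: 3.7
tool_pos: [484.3, 245.1, 152.2]
orientation: [0.016, 0.704, -0.013, 0.71]
force: [1.6, 0.3, -1.6]
opening: 41.1
```

```bash
python3 - <<'E'
from h import *
st(); goal([480.2,-39.3,150],-13.1)
for n in ("wrist","side","top"):
    p,d=cams.read_camera(n);cv2.imwrite(f"pics/{n}2.png",p[:,:,::-1]);np.save(f"pics/{n}2.npy",d)
st()
E
```

```text
t3.70 pos [484.3 245.1 152.2] jaw -2.3 xdir [ 0.009  0.003 -1.   ] q [ 0.17  0.28 -0.83  1.81  0.23  1.14 -0.77] F [ 1.6  0.3 -1.6] M [ 0.06 -0.1  -0.07] open 41.1
goal [480.2, -39.3, 150] -13.1 lin [0.0013, -0.2844, 0.0074] twist [10.77, 0.46, -0.24] dist 0.284
t3.85 pos [481.6 242.6 145.4] jaw -2.4 xdir [ 0.    -0.001 -1.   ] q [ 0.17  0.28 -0.82  1.82  0.23  1.13 -0.77] F [-0.  -0.7 -2.7] M [-0.02  0.01  0.07] open 41.3
```

View pics/wrist2.png

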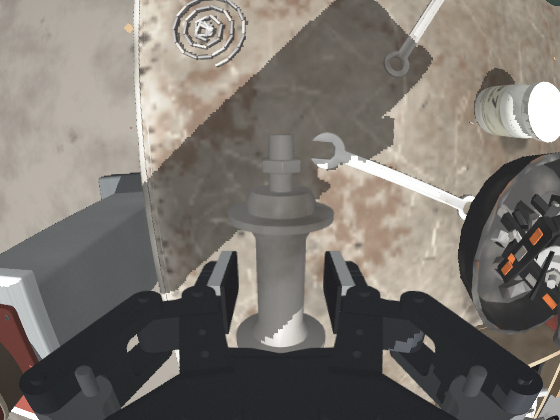

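View pics/side2.png

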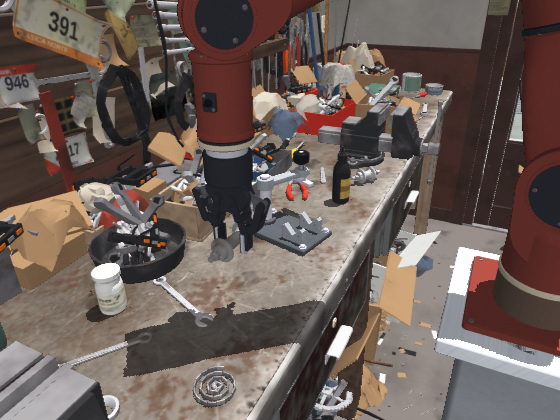

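```bash
python3 - <<'E'
from h import *
st()
p,d=cams.read_camera("wrist")
for u,v in [(280,135),(281,215),(280,345)]: print(fish(u,v,150).round(1))
# depth-based
c=cams.calibration("wrist");K=c["mtx"];E=c["extrinsics"]
v,u=np.mgrid[:420,:560];a=(u-K[0,2])/K[0,0];b=(v-K[1,2])/K[1,1];r=np.hypot(a,b)+1e-9
q=np.stack([a/r*np.tan(r)*d,b/r*np.tan(r)*d,d],-1);W=(q-E[:3,3])@E[:3,:3]
for row in range(130,350,8): print(row,W[row,281].round(1), W[row,250].round(0))
E
```

```text
t3.85 pos [481.6 242.6 145.4] jaw -2.4 xdir [ 0.    -0.001 -1.   ] q [ 0.17  0.28 -0.82  1.82  0.23  1.13 -0.77] F [-0.  -0.7 -2.7] M [-0.02  0.01  0.07] open 41.3
[483.9 303.9 150. ]
[483. 272. 150.]
[479.9 206.1 150. ]
130 [484.3 302.1  -2.1] [458. 303.  -1.]
138 [484.3 302.9 152.8] [458. 297.  -1.]
146 [484.2 299.9 153.7] [457. 290.  -1.]
154 [484.  296.9 153.3] [457. 283.  -1.]
162 [483.9 294.2 156.6] [457. 276.  -1.]
170 [483.8 291.2 156.5] [456. 269.  -1.]
178 [483.7 287.5 152.6] [456. 262.  -2.]
186 [483.5 284.6 153.8] [455. 255.  -1.]
194 [483.4 282.3 157.3] [471. 282. 153.]
202 [483.4 280.3 161.6] [472. 279. 156.]
210 [483.2 277.2 161.4] [471. 276. 156.]
218 [483.1 274.4 162.1] [472. 274. 161.]
226 [483.1 273.9 170. ] [472. 273. 167.]
234 [483.  271.2 170.4] [452. 211.  -2.]
242 [482.7 264.  159.6] [452. 203.  -1.]
250 [482.6 260.5 159.1] [451. 196.   0.]
258 [482.4 256.9 158.5] [451. 187.  -1.]
266 [482.3 253.3 158.3] [450. 178.  -2.]
274 [482.1 249.8 158.5] [449. 170.  -2.]
282 [482.  246.1 158.5] [449. 161.  -1.]
290 [481.8 242.8 159.3] [448. 153.  -1.]
298 [481.7 239.1 159.6] [447. 144.  -1.]
306 [481.5 235.5 160.1] [447. 134.  -1.]
314 [481.3 230.4 158.6] [446. 124.  -1.]
322 [481.2 226.4 158.9] [466. 216. 143.]
330 [481.  221.7 158.5] [466. 216. 151.]
338 [480.8 217.9 159.4] [467. 216. 156.]
346 [480.7 215.7 162.5] [467. 214. 160.]
```

Emit:
carry_out:
  linear:
    - [0, -0.281, 0.01]
    - [0, -0.281, 0.01]
    - [0, -0.281, 0.01]
    - [0, -0.281, 0.01]
    - [0, -0.281, 0.01]
  twist:
    - [10.7, 0, 0]
    - [10.7, 0, 0]
    - [10.7, 0, 0]
    - [10.7, 0, 0]
    - [10.7, 0, 0]
  hand: [30, 30, 30, 30, 30]

```text
time: 4.32
tool_pos: [479.1, 32.7, 144.2]
orientation: [0.08, 0.703, -0.08, 0.702]
force: [1.5, -0.4, -1.5]
opening: 41.4
```

```bash
python3 - <<'E'
from h import *
st(); goal([480.6,-37.6,145],-13.1)
E
```

```text
t4.32 pos [479.1  32.7 144.2] jaw -13.0 xdir [-0.003  0.    -1.   ] q [ 0.5   0.12 -0.69  1.96  0.09  1.09 -0.46] F [ 1.5 -0.4 -1.5] M [-0.03 -0.12  0.02] open 41.4
goal [480.6, -37.6, 145] -13.1 lin [-0.0009, -0.0682, 0.0173] twist [0.07, -0.15, 0.02] dist 0.07
```

Emit:
carry_out:
  linear:
    - [0, -0.067, 0.017]
    - [0, -0.067, 0.017]
    - [0, -0.067, 0.017]
    - [0, -0.067, 0.017]
  twist:
    - [0, 0, 0]
    - [0, 0, 0]
    - [0, 0, 0]
    - [0, 0, 0]
  hand: [30, 30, 30, 30]

```text
time: 4.65
tool_pos: [480.8, -36.3, 144.0]
orientation: [0.082, 0.703, -0.082, 0.701]
force: [0.4, 1.1, -2.1]
opening: 41.3
```

```bash
python3 - <<'E'
from h import *
p,d=cams.read_camera("wrist");cv2.imwrite("pics/w3.png",p[:,:,::-1])
p,d=cams.read_camera("top");cv2.imwrite("pics/t3.png",p[:,:,::-1]);zoom("pics/t3.png","pics/t3z.png",240,120,160,130,4)
st(); goal([480.6,-37.6,75],-13.1)
c=cams.calibration("wrist")
E
```

```text
t4.75 pos [481.3 -33.5 144.6] jaw -13.0 xdir [-0.002  0.001 -1.   ] q [ 0.58  0.12 -0.64  1.96  0.08  1.09 -0.31] F [-0.4 -0.4 -2.4] M [ 0.05  0.01 -0.02] open 41.2
goal [480.6, -37.6, 75] -13.1 lin [0.0696, -0.0042, 0.0004] twist [0.09, -0.13, -0.03] dist 0.07
```

View pics/w3.png

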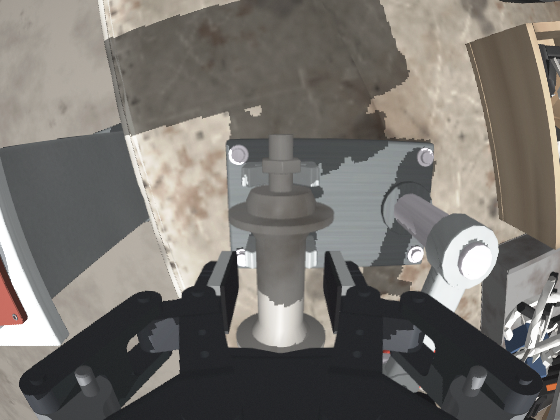

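```bash
zoomx(){ :; }; python3 - <<'E'
from h import *
zoom("pics/w3.png","pics/w3z.png",220,130,230,150,3.4)
for u,v in [(470,252)]: print("pivot pin?",fish(u,v,130).round(1))
for u,v in [(238,155),(426,157),(416,254),(242,257)]: print(fish(u,v,16).round(1))
E
```

```text
pivot pin? [584.5 -54.9 130. ]
[457.7  13.7  16. ]
[612.6 -20.7  16. ]
[ 593.1 -107.7   16. ]
[438.3 -72.6  16. ]
```

View pics/w3z.png

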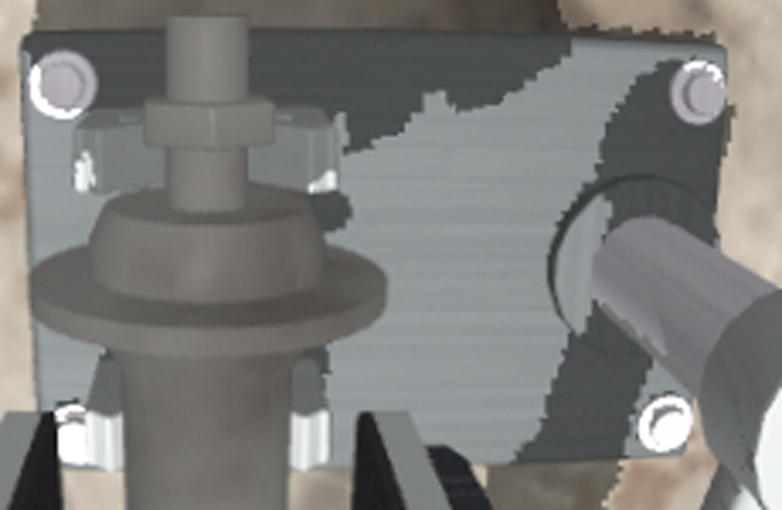

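```bash
python3 - <<'E'
from h import *
st()
c=cams.calibration("wrist")
p,d=cams.read_camera("wrist");cv2.imwrite("pics/w4.png",p[:,:,::-1])
st()
g=cv2.cvtColor(p,cv2.COLOR_RGB2GRAY)
for u,v in [(238.5,155),(425.5,157),(415.7,254.5),(241,257.5)]: print(fish(u,v,17,c).round(1))
print("pin",fish(475,258,132,c))
print("top bolts")
for u,v in [(140+435/2.85,140+70/2.85),(140+397/2.85,140+246/2.85),(140+497/2.85,140+268/2.85)]: print(rayplane("top",u,v,17).round(1))
zoom("pics/w4.png","pics/w4z.png",220,130,300,170,2.66)
E
```

```text
t4.75 pos [481.3 -33.5 144.6] jaw -13.0 xdir [-0.002  0.001 -1.   ] q [ 0.58  0.12 -0.64  1.96  0.08  1.09 -0.31] F [-0.4 -0.4 -2.4] M [ 0.05  0.01 -0.02] open 41.2
t4.80 pos [481.5 -33.1 144.9] jaw -13.0 xdir [-0.001  0.001 -1.   ] q [ 0.58  0.12 -0.64  1.95  0.08  1.09 -0.31] F [-0.6  1.  -3.6] M [ 0.04 -0.11  0.01] open 41.2
[458.3  13.7  17. ]
[611.7 -20.4  17. ]
[ 592.4 -107.6   17. ]
[437.5 -72.5  17. ]
pin [586.72387749 -58.39149632 132.        ]
top bolts
[610.2 -23.   17. ]
[456.1  10.6  17. ]
[436.9 -76.4  17. ]
```

View pics/w4z.png

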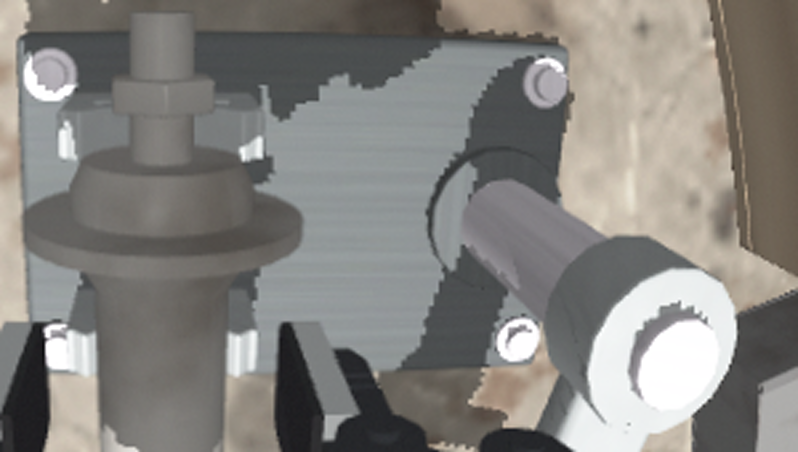

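```bash
python3 - <<'E'
from h import *
goal([480.9,-36.7,70],-13.1)
E
```

```text
goal [480.9, -36.7, 70] -13.1 lin [0.0749, -0.0037, 0.0004] twist [0.15, -0.09, -0.03] dist 0.075
```

Emit:
carry_out:
  linear:
    - [0.02, -0.0037, 0]
    - [0.05, -0.0037, 0]
    - [0.075, -0.0037, 0]
    - [0.075, -0.0037, 0]
    - [0.075, -0.0037, 0]
  twist:
    - [0, 0, 0]
    - [0, 0, 0]
    - [0, 0, 0]
    - [0, 0, 0]
    - [0, 0, 0]
  hand: [30, 30, 30, 30, 30]

```text
time: 5.22
tool_pos: [480.2, -36.5, 70.0]
orientation: [0.08, 0.704, -0.079, 0.701]
force: [0.2, -0.6, -0.6]
opening: 41.1
```

```bash
python3 - <<'E'
from h import *
st()
for n in ("wrist","side"):
    p,d=cams.read_camera(n);cv2.imwrite(f"pics/{n}5.png",p[:,:,::-1])
zoom("pics/side5.png","pics/side5z.png",200,140,180,130,4)
st(); goal([480.9,-36.7,54],-13.1)
E
```

```text
t5.22 pos [480.2 -36.5  70. ] jaw -12.9 xdir [-0.003  0.001 -1.   ] q [ 0.56  0.22 -0.62  2.03  0.16  0.94 -0.37] F [ 0.2 -0.6 -0.6] M [ 0.02  0.   -0.06] open 41.1
t5.32 pos [482.1 -37.1  72. ] jaw -13.0 xdir [ 0.001  0.    -1.   ] q [ 0.56  0.22 -0.62  2.03  0.16  0.94 -0.37] F [ 0.6  0.9 -2.6] M [ 0.01 -0.07 -0.04] open 41.7
goal [480.9, -36.7, 54] -13.1 lin [0.018, 0.0002, -0.0013] twist [0.13, 0.08, -0.03] dist 0.018
```

View pics/wrist5.png

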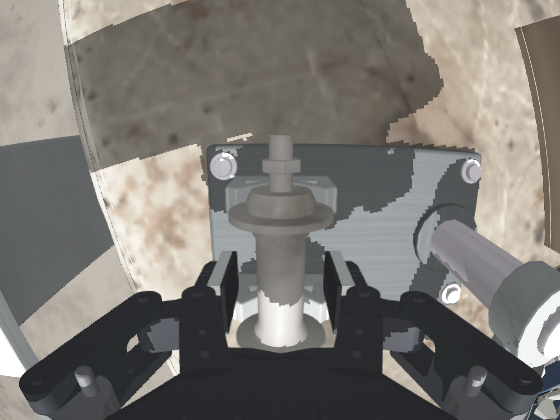

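View pics/side5z.png

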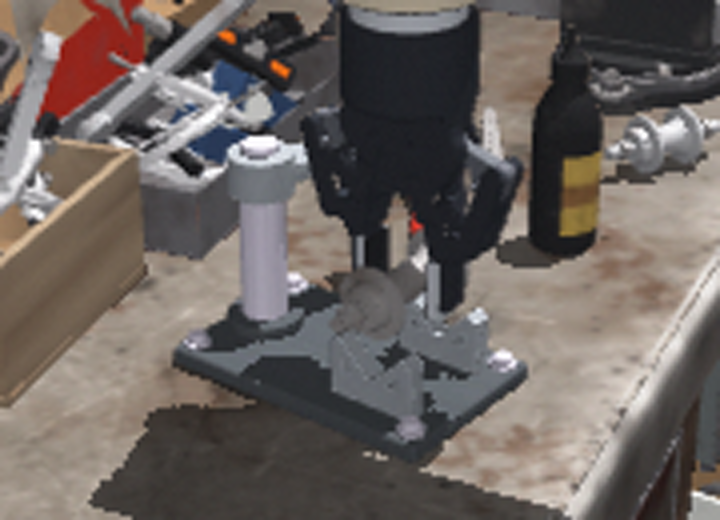

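Emit:
carry_out:
  linear:
    - [0.006, 0, -0.001]
    - [0.012, 0, -0.001]
    - [0.017, 0, -0.001]
    - [0.018, 0, -0.001]
    - [0.018, 0, -0.001]
  twist:
    - [0, 0, 0]
    - [0, 0, 0]
    - [0, 0, 0]
    - [0, 0, 0]
    - [0, 0, 0]
  hand: [30, 30, 30, 30, 30]

```text
time: 5.73
tool_pos: [480.4, -37.8, 53.7]
orientation: [0.08, 0.703, -0.081, 0.703]
force: [-7.3, 0.7, 15.8]
opening: 41.3
```

```bash
python3 - <<'E'
from h import *
st()
for n in ("side",):
    p,d=cams.read_camera(n);cv2.imwrite(f"pics/{n}6.png",p[:,:,::-1])
zoom("pics/side6.png","pics/side6z.png",220,160,140,105,5)
st()
E
```

```text
t5.73 pos [480.4 -37.8  53.7] jaw -13.1 xdir [-0.    -0.001 -1.   ] q [ 0.55  0.25 -0.62  2.04  0.18  0.91 -0.39] F [-7.3  0.7 15.8] M [ 0.03  1.41 -0.01] open 41.3
t5.78 pos [480.4 -37.8  53.7] jaw -13.1 xdir [ 0.    -0.001 -1.   ] q [ 0.55  0.25 -0.62  2.04  0.18  0.91 -0.39] F [-7.4  0.2 16.4] M [0.02 1.43 0.01] open 41.5
```

View pics/side6z.png

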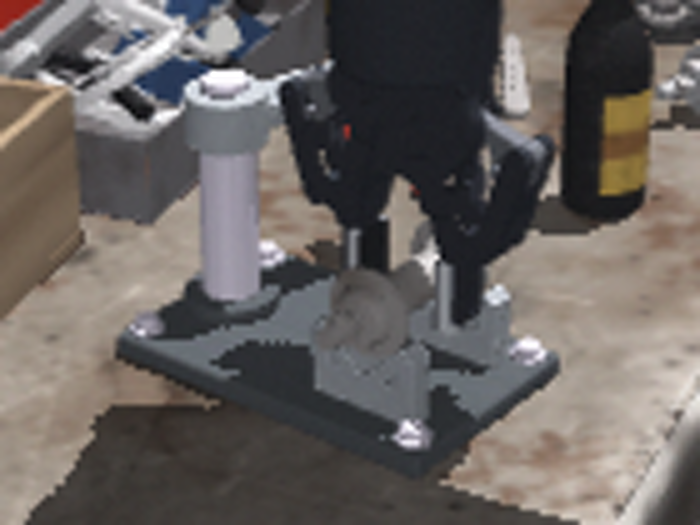

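Emit:
carry_out:
  linear:
    - [0, 0, 0]
    - [0, 0, 0]
    - [0, 0, 0]
    - [0, 0, 0]
    - [0, 0, 0]
  twist:
    - [0, 0, 0]
    - [0, 0, 0]
    - [0, 0, 0]
    - [0, 0, 0]
    - [0, 0, 0]
  hand: [60, 80, 95, 95, 95]

```text
time: 6.2
tool_pos: [480.2, -37.8, 52.6]
orientation: [0.08, 0.703, -0.08, 0.703]
force: [0.5, 0.2, 0.5]
opening: 80.9
```

Emit:
carry_out:
  linear:
    - [-0.02, 0, 0]
    - [-0.06, 0, 0]
    - [-0.1, 0, 0]
    - [-0.14, 0, 0]
    - [-0.17, 0, 0]
  twist:
    - [0, 0, 0]
    - [0, 0, 0]
    - [0, 0, 0]
    - [0, 0, 0]
    - [0, 0, 0]
  hand: [95, 95, 95, 95, 95]

```text
time: 6.62
tool_pos: [480.7, -37.5, 226.0]
orientation: [0.08, 0.702, -0.08, 0.703]
force: [0.4, 0.5, 0.1]
opening: 80.9
```

```bash
python3 - <<'E'
from h import *
st()
for n in ("wrist","side","top"):
    p,d=cams.read_camera(n);cv2.imwrite(f"pics/{n}7.png",p[:,:,::-1]); np.save(f"pics/{n}7.npy",d)
zoom("pics/side7.png","pics/side7z.png",220,160,140,105,5)
zoom("pics/top7.png","pics/top7z.png",260,140,160,110,5)
st()
E
```

```text
t6.62 pos [480.7 -37.5 226. ] jaw -13.0 xdir [ 0.003 -0.    -1.   ] q [ 0.62  0.03 -0.64  1.86  0.02  1.25 -0.25] F [0.4 0.5 0.1] M [ 0.03 -0.07  0.02] open 80.9
t6.77 pos [481.6 -37.8 225.2] jaw -13.1 xdir [ 0.005 -0.001 -1.   ] q [ 0.62  0.04 -0.64  1.86  0.02  1.25 -0.26] F [ 0.3 -0.  -0.7] M [-0.01  0.01  0.04] open 80.9
```

View pics/side7z.png

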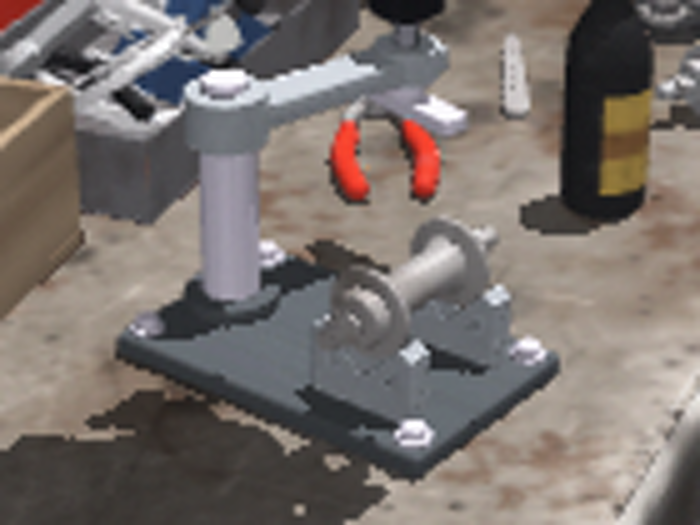

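View pics/wrist7.png

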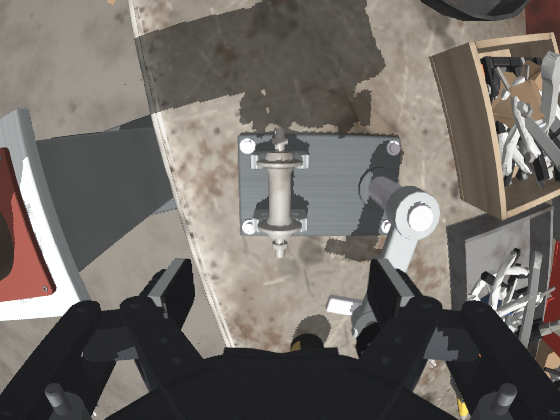

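View pics/top7z.png

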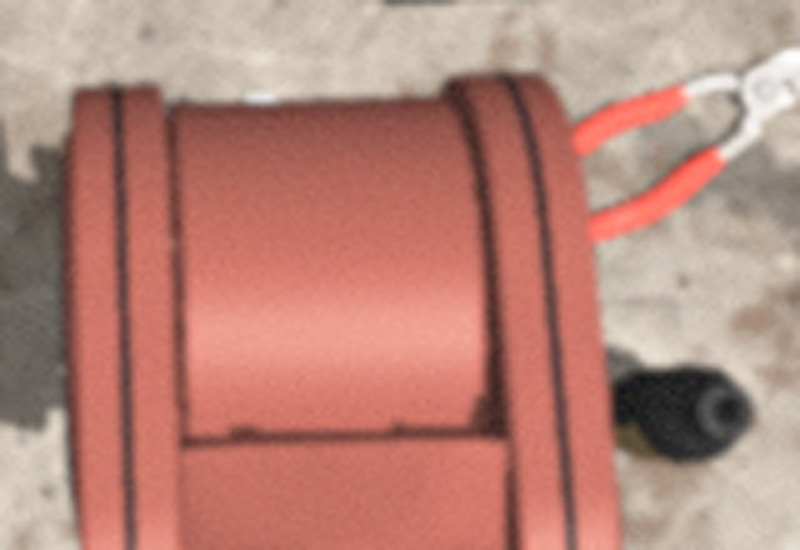

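```bash
python3 - <<'E'
from h import *
goal([538,-161,226],45)
E
```

```text
goal [538, -161, 226] 45 lin [-0.0004, -0.1072, 0.0828] twist [-58.07, 0.25, 0.15] dist 0.135
```

Emit:
carry_out:
  linear:
    - [0, -0.107, 0.083]
    - [0, -0.107, 0.083]
    - [0, -0.107, 0.083]
    - [0, -0.107, 0.083]
    - [0, -0.107, 0.083]
  twist:
    - [-58, 0, 0]
    - [-58, 0, 0]
    - [-58, 0, 0]
    - [-58, 0, 0]
    - [-58, 0, 0]
  hand: [100, 100, 100, 100, 100]

```text
time: 7.18
tool_pos: [536.6, -165.0, 220.2]
orientation: [-0.139, 0.694, 0.14, 0.692]
force: [-0.7, 0.4, -0.2]
opening: 85.7
```

Emit:
carry_out:
  linear:
    - [0, 0, 0]
    - [0, 0, 0]
    - [0, 0, 0]
    - [0, 0, 0]
    - [0, 0, 0]
  twist:
    - [-22, 0, 0]
    - [-22, 0, 0]
    - [-22, 0, 0]
    - [-22, 0, 0]
    - [-22, 0, 0]
  hand: [100, 100, 100, 100, 100]

```text
time: 7.6
tool_pos: [536.4, -160.7, 221.5]
orientation: [-0.268, 0.655, 0.269, 0.654]
force: [0.0, -0.9, 0.1]
opening: 85.2
```

```bash
python3 - <<'E'
from h import *
st();c=cams.calibration("wrist")
for n in ("wrist","side"):
    p,d=cams.read_camera(n);cv2.imwrite(f"pics/{n}8.png",p[:,:,::-1]); np.save(f"pics/{n}8.npy",d)
np.save("pics/c8.npy",c["extrinsics"])
goal([538,-161,190],45)
E
```

```text
t7.60 pos [ 536.4 -160.7  221.5] jaw 44.6 xdir [-0.002  0.001 -1.   ] q [ 0.76  0.22 -0.63  1.69  0.14  1.28  0.88] F [ 0.  -0.9  0.1] M [-0.01  0.02  0.03] open 85.2
goal [538, -161, 190] 45 lin [0.032, -0.0013, 0.0008] twist [-0.47, -0.02, -0.06] dist 0.032
```

View pics/wrist8.png

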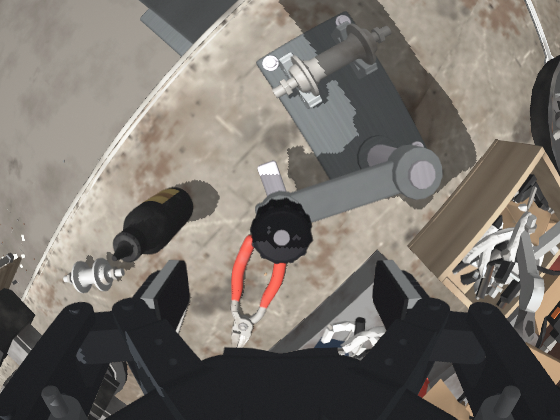

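View pics/side8.png

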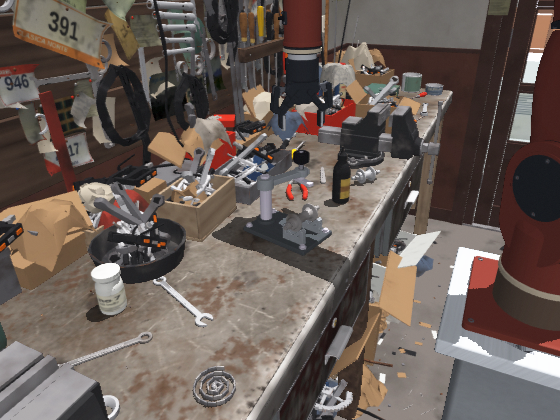

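```bash
python3 - <<'E'
from h import *
print(fish(281,238,164),fish(281,231,160)); s,t,R=cur();print(t)
st();goal([538,-160.5,147],45)
E
```

```text
[ 538.75217139 -163.68405335  164.        ] [ 536.50066981 -161.39004942  160.        ]
[ 536.58167007 -160.68192904  221.96479816]
t7.70 pos [ 536.6 -160.7  222. ] jaw 44.5 xdir [-0.001  0.    -1.   ] q [ 0.76  0.22 -0.63  1.69  0.14  1.28  0.88] F [ 0.3  0.2 -0.2] M [ 0.01 -0.04  0.  ] open 85.5
goal [538, -160.5, 147] 45 lin [0.075, -0.0009, 0.0012] twist [-0.47, -0.02, -0.06] dist 0.075
```

Emit:
carry_out:
  linear:
    - [0.02, -0.002, 0]
    - [0.045, -0.002, 0]
    - [0.065, -0.002, 0]
    - [0.075, -0.002, 0]
    - [0.075, -0.002, 0]
  twist:
    - [0, 0, 0]
    - [0, 0, 0]
    - [0, 0, 0]
    - [0, 0, 0]
    - [0, 0, 0]
  hand: [100, 100, 100, 100, 100]

```text
time: 8.12
tool_pos: [536.8, -161.8, 145.3]
orientation: [-0.268, 0.655, 0.27, 0.653]
force: [0.7, 0.4, 0.6]
opening: 85.7
```

Emit:
carry_out:
  linear:
    - [0, 0, 0]
    - [0, 0, 0]
    - [0, 0, 0]
    - [0, 0, 0]
    - [0, 0, 0]
  twist:
    - [0, 0, 0]
    - [0, 0, 0]
    - [0, 0, 0]
    - [0, 0, 0]
    - [0, 0, 0]
  hand: [20, 20, 20, 20, 20]
  squeeze: 40

```text
time: 8.53
tool_pos: [538.8, -162.5, 149.0]
orientation: [-0.27, 0.654, 0.269, 0.654]
force: [-1.9, 0.7, 5.1]
opening: 36.5
```

```bash
python3 - <<'E'
from h import *
st()
for n in ("wrist","side"):
    p,d=cams.read_camera(n);cv2.imwrite(f"pics/{n}9.png",p[:,:,::-1])
zoom("pics/side9.png","pics/side9z.png",220,100,160,120,4)
E
```

```text
t8.53 pos [ 538.8 -162.5  149. ] jaw 44.7 xdir [ 0.001 -0.001 -1.   ] q [ 0.75  0.29 -0.62  1.77  0.18  1.14  0.85] F [-1.9  0.7  5.1] M [0.05 0.38 0.03] open 36.5
```

View pics/wrist9.png

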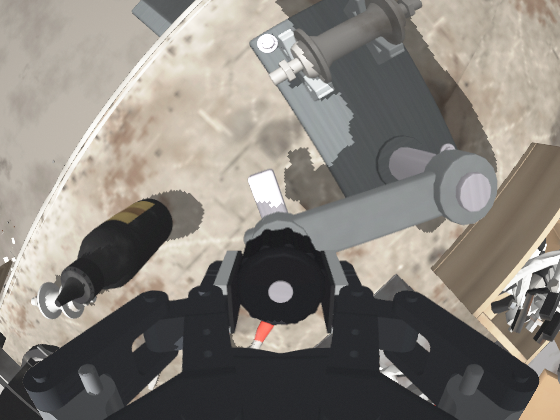

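View pics/side9z.png

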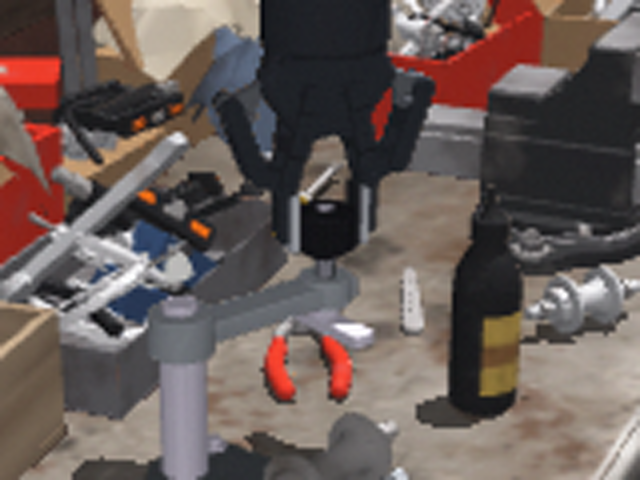

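```bash
python3 - <<'E'
from h import *
s,t,R=cur()
pv=R.inv().apply(np.array([587,-64,t[2]])-t)
print(pv)
for a in (6,7,12,14,18,21,24,28,30,35): print(a,((pv-Ro.from_euler('x',a,degrees=True).apply(pv))/1000).round(4))
E
```

```text
[-1.79376360e-02  3.60426567e+01  1.03488806e+02]
6 [-0.      0.011  -0.0032]
7 [-0.      0.0129 -0.0036]
12 [-0.      0.0223 -0.0052]
14 [-0.      0.0261 -0.0056]
18 [ 0.      0.0337 -0.0061]
21 [ 0.      0.0395 -0.006 ]
24 [ 0.      0.0452 -0.0057]
28 [ 0.      0.0528 -0.0048]
30 [ 0.      0.0566 -0.0042]
35 [ 0.      0.0659 -0.002 ]
```

Emit:
carry_out:
  linear:
    - [0, 0.011, -0.0032]
    - [0, 0.0223, -0.0052]
    - [0, 0.0337, -0.0061]
    - [0, 0.0452, -0.0057]
    - [0, 0.0566, -0.0042]
  twist:
    - [6, 0, 0]
    - [12, 0, 0]
    - [18, 0, 0]
    - [24, 0, 0]
    - [30, 0, 0]
  hand: [20, 20, 20, 20, 20]

```text
time: 9.05
tool_pos: [496.0, -125.8, 149.0]
orientation: [-0.089, 0.701, 0.088, 0.702]
force: [1.2, -2.4, 3.2]
opening: 36.3
```

```bash
python3 - <<'E'
from h import *
st();s,t,R=cur();print(t[:2]-[587,-64],np.hypot(*(t[:2]-[587,-64])),np.degrees(np.arctan2(*(t[:2]-[587,-64])[::-1]))%360)
E
```

```text
t9.05 pos [ 496.  -125.8  149. ] jaw 14.4 xdir [ 0.003 -0.002 -1.   ] q [ 0.7   0.17 -0.59  1.89  0.11  1.11  0.32] F [ 1.2 -2.4  3.2] M [-0.51 -0.41 -0.  ] open 36.3
[-91.00297221 -61.77907822] 109.99179722707338 214.1713590784895
```

Emit:
carry_out:
  linear:
    - [0, 0.011, -0.0032]
    - [0, 0.0223, -0.0052]
    - [0, 0.0337, -0.0061]
    - [0, 0.0452, -0.0057]
    - [0, 0.0566, -0.0042]
  twist:
    - [6, 0, 0]
    - [12, 0, 0]
    - [18, 0, 0]
    - [24, 0, 0]
    - [30, 0, 0]
  hand: [20, 20, 20, 20, 20]

```text
time: 9.47
tool_pos: [477.0, -71.9, 148.9]
orientation: [0.095, 0.7, -0.097, 0.701]
force: [-1.1, -3.3, 6.6]
opening: 36.8
```

Emit:
carry_out:
  linear:
    - [0, 0.0092, -0.0027]
    - [0, 0.0185, -0.0046]
    - [0, 0.0241, -0.0054]
    - [0, 0.0241, -0.0054]
  twist:
    - [5, 0, 0]
    - [10, 0, 0]
    - [13, 0, 0]
    - [13, 0, 0]
  hand: [20, 20, 20, 20]

```text
time: 9.8
tool_pos: [478.1, -45.8, 148.8]
orientation: [0.173, 0.685, -0.174, 0.686]
force: [-5.3, 2.7, 7.7]
opening: 36.5
```

```bash
python3 - <<'E'
from h import *
st();s,t,R=cur();print(t[:2]-[587,-64],np.hypot(*(t[:2]-[587,-64])),np.degrees(np.arctan2(*(t[:2]-[587,-64])[::-1]))%360)
E
```

```text
t9.80 pos [478.1 -45.8 148.8] jaw -28.4 xdir [ 0.    -0.001 -1.   ] q [ 0.57  0.1  -0.6   1.96  0.07  1.1  -0.55] F [-5.3  2.7  7.7] M [ 0.49  1.09 -0.17] open 36.5
[-108.86631959   18.19837104] 110.37688276455827 170.51003617193194
```

Emit:
carry_out:
  linear:
    - [0, 0.0037, -0.0012]
    - [0, 0.0074, -0.0022]
    - [0, 0.0074, -0.0022]
  twist:
    - [2, 0, 0]
    - [4, 0, 0]
    - [4, 0, 0]
  hand: [20, 20, 20]

```text
time: 10.05
tool_pos: [479.3, -39.5, 148.8]
orientation: [0.196, 0.679, -0.198, 0.679]
force: [-5.3, -1.2, 11.5]
opening: 36.8
```

```bash
python3 - <<'E'
from h import *
st();s,t,R=cur();print(t[:2]-[587,-64],np.hypot(*(t[:2]-[587,-64])),np.degrees(np.arctan2(*(t[:2]-[587,-64])[::-1]))%360)
E
```

```text
t10.05 pos [479.3 -39.5 148.8] jaw -32.4 xdir [-0.001 -0.002 -1.   ] q [ 0.56  0.11 -0.6   1.96  0.07  1.1  -0.63] F [-5.3 -1.2 11.5] M [-0.14  1.4   0.01] open 36.8
[-107.66574641   24.47904907] 110.4134810281298 167.19089578944403
```

Emit:
carry_out:
  linear:
    - [0, 0.002, -0.0005]
    - [0, 0.004, -0.001]
    - [0, 0.004, -0.001]
  twist:
    - [1, 0, 0]
    - [2, 0, 0]
    - [2, 0, 0]
  hand: [20, 20, 20]

```text
time: 10.3
tool_pos: [479.7, -38.7, 148.7]
orientation: [0.207, 0.676, -0.212, 0.675]
force: [-11.3, -12.2, 13.6]
opening: 36.8
```

```bash
python3 - <<'E'
from h import *
st();s,t,R=cur();print(t[:2]-[587,-64],np.hypot(*(t[:2]-[587,-64])),np.degrees(np.arctan2(*(t[:2]-[587,-64])[::-1]))%360)
E
```

```text
t10.30 pos [479.7 -38.7 148.7] jaw -34.5 xdir [-0.003 -0.005 -1.   ] q [ 0.55  0.11 -0.6   1.95  0.07  1.1  -0.68] F [-11.3 -12.2  13.6] M [-2.59  2.43  0.07] open 36.8
[-107.31356258   25.25430545] 110.24509358019552 166.75742845232824
```

Emit:
carry_out:
  linear:
    - [0, -0.003, 0]
    - [0, -0.003, 0]
    - [0, -0.003, 0]
    - [0, -0.003, 0]
    - [0, -0.003, 0]
  twist:
    - [0, 0, 0]
    - [6, 0, 0]
    - [12, 0, 0]
    - [18, 0, 0]
    - [24, 0, 0]
  hand: [20, 20, 20, 20, 20]

```text
time: 10.72
tool_pos: [478.9, -39.0, 148.3]
orientation: [0.345, 0.616, -0.347, 0.617]
force: [-3.9, -4.8, 1.4]
opening: 36.7
```

```bash
python3 - <<'E'
from h import *
st();s,t,R=cur();print(t[:2]-[587,-64],np.hypot(*(t[:2]-[587,-64])),np.degrees(np.arctan2(*(t[:2]-[587,-64])[::-1]))%360)
p,d=cams.read_camera("wrist");cv2.imwrite("pics/w10.png",p[:,:,::-1])
p,d=cams.read_camera("side");cv2.imwrite("pics/s10.png",p[:,:,::-1]);zoom("pics/s10.png","pics/s10z.png",220,120,140,140,4.2)
for i in range(4): p,d=cams.read_camera("top");st()
E
```

```text
t10.72 pos [478.9 -39.  148.3] jaw -58.6 xdir [-0.    -0.002 -1.   ] q [ 0.53  0.1  -0.57  1.96  0.06  1.1  -1.09] F [-3.9 -4.8  1.4] M [-0.94  0.76  0.07] open 36.7
[-108.12432918   25.03189559] 110.98408155305158 166.96507662998962
t10.87 pos [478.9 -38.9 148.2] jaw -58.4 xdir [-0.    -0.002 -1.   ] q [ 0.53  0.1  -0.57  1.96  0.06  1.1  -1.08] F [-4.4 -4.6  3. ] M [-1.01  0.83 -0.13] open 36.6
t10.92 pos [478.9 -38.9 148.2] jaw -58.3 xdir [-0.001 -0.002 -1.   ] q [ 0.53  0.1  -0.57  1.96  0.06  1.1  -1.08] F [-2.9 -4.4  3.4] M [-1.02  0.78 -0.13] open 36.5
t10.97 pos [478.9 -38.9 148.2] jaw -58.3 xdir [-0.001 -0.002 -1.   ] q [ 0.53  0.1  -0.57  1.96  0.06  1.1  -1.08] F [-3.5 -3.7  3.3] M [-1.02  0.75 -0.18] open 36.8
t11.02 pos [478.9 -38.9 148.2] jaw -58.3 xdir [-0.    -0.002 -1.   ] q [ 0.53  0.1  -0.57  1.96  0.06  1.1  -1.08] F [-4.1 -4.   3. ] M [-0.96  0.76 -0.1 ] open 36.7
```

View pics/w10.png

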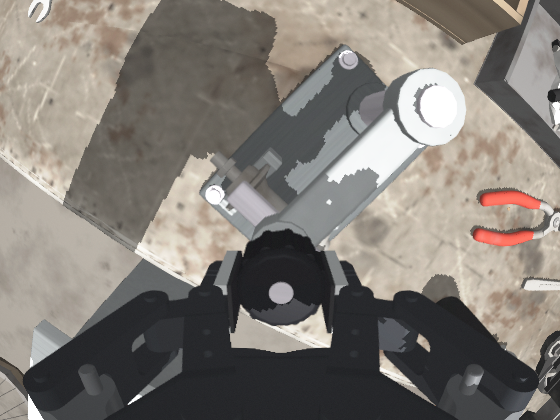

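View pics/s10z.png

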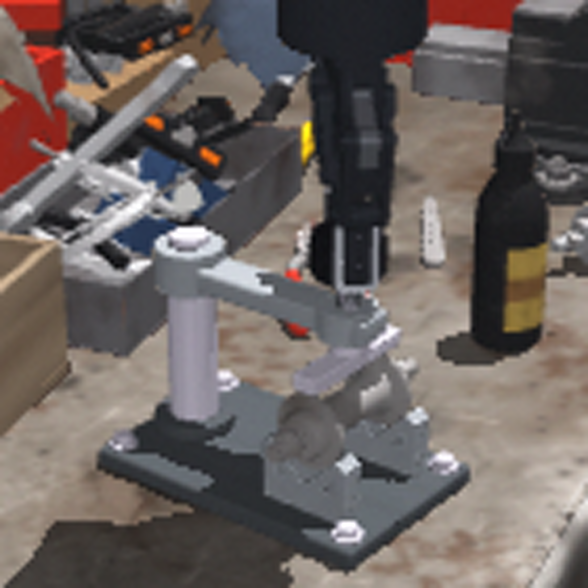

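```bash
cat >> h.py <<'E'
def q():
    s,t,R=cur();M=R.as_matrix();print("t%.2f"%s["time"],t.round(1),"jaw %.1f"%np.degrees(np.arctan2(M[1,2],M[0,2])),"q7 %.3f"%s["joints"][6],"tq7",np.round(s["joint_torque"],3),"F",np.round(s["force"],1),"M",np.round(s["moment"],3),"open %.1f"%s["opening"])
E
python3 -c "
from h import *
q()"
```

```text
t11.02 [478.9 -38.9 148.2] jaw -58.3 q7 -1.082 tq7 [ -2.377 -38.716  -4.221 -37.607  -1.259  -1.364   0.119] F [-4.1 -4.   3. ] M [-0.958  0.757 -0.105] open 36.7
```

Emit:
carry_out:
  linear:
    - [0, 0.0005, 0]
    - [0, 0.0005, 0]
    - [0, 0.0005, 0]
    - [0, 0.0005, 0]
    - [0, 0.0005, 0]
  twist:
    - [6, 0, 0]
    - [12, 0, 0]
    - [18, 0, 0]
    - [24, 0, 0]
    - [30, 0, 0]
  hand: [20, 20, 20, 20, 20]

```text
time: 11.43
tool_pos: [478.6, -38.3, 147.5]
orientation: [0.493, 0.506, -0.495, 0.506]
force: [-2.6, -3.0, -2.6]
opening: 36.9
```

```bash
python3 -c "
from h import *
q()"
```

```text
t11.43 [478.6 -38.3 147.5] jaw -88.6 q7 -1.608 tq7 [ -0.862 -41.746  -3.614 -40.054  -0.962  -1.188   2.492] F [-2.6 -3.  -2.6] M [-0.719  0.706  0.121] open 36.9
```

Emit:
carry_out:
  linear:
    - [0, 0, 0]
    - [0, 0, 0]
    - [0, 0, 0]
    - [0, 0, 0]
  twist:
    - [6, 0, 0]
    - [12, 0, 0]
    - [18, 0, 0]
    - [24, 0, 0]
  hand: [20, 20, 20, 20]

```text
time: 11.77
tool_pos: [478.6, -37.8, 147.0]
orientation: [-0.587, -0.393, 0.589, -0.392]
force: [-1.0, -2.3, -8.0]
opening: 36.4
```

```bash
python3 -c "
from h import *
q()"
```

```text
t11.77 [478.6 -37.8 147. ] jaw -112.6 q7 -2.024 tq7 [-4.0000e-02 -4.4542e+01 -2.7690e+00 -4.1117e+01 -5.0600e-01 -2.0400e-01
  2.4810e+00] F [-1.  -2.3 -8. ] M [-0.359  0.122  0.119] open 36.4
```

Emit:
carry_out:
  linear:
    - [0, 0, 0]
    - [0, 0, 0]
    - [0, 0, 0]
    - [0, 0, 0]
    - [0, 0, 0]
  twist:
    - [0, 0, 0]
    - [0, 0, 0]
    - [0, 0, 0]
    - [0, 0, 0]
    - [0, 0, 0]
  hand: [100, 100, 100, 100, 100]

```text
time: 12.18
tool_pos: [480.0, -37.3, 148.0]
orientation: [0.587, 0.395, -0.587, 0.395]
force: [-0.2, 0.5, -0.3]
opening: 85.6
```

Emit:
carry_out:
  linear:
    - [0, 0, 0]
    - [0, 0, 0]
    - [0, 0, 0]
    - [0, 0, 0]
    - [0, 0, 0]
  twist:
    - [-7, 0, 0]
    - [-14, 0, 0]
    - [-21, 0, 0]
    - [-28, 0, 0]
    - [-35, 0, 0]
  hand: [100, 100, 100, 100, 100]

```text
time: 12.6
tool_pos: [479.9, -37.3, 147.9]
orientation: [0.439, 0.554, -0.439, 0.554]
force: [0.1, 0.2, 1.5]
opening: 85.4
```

Emit:
carry_out:
  linear:
    - [0, 0, 0]
    - [0, 0, 0]
    - [0, 0, 0]
    - [0, 0, 0]
    - [0, 0, 0]
  twist:
    - [-7, 0, 0]
    - [-14, 0, 0]
    - [-21, 0, 0]
    - [-28, 0, 0]
    - [-35, 0, 0]
  hand: [100, 100, 100, 100, 100]

```text
time: 13.02
tool_pos: [479.9, -37.3, 147.8]
orientation: [0.252, 0.66, -0.252, 0.661]
force: [-0.0, -0.3, 0.0]
opening: 85.4
```

Emit:
carry_out:
  linear:
    - [0, 0, 0]
    - [0, 0, 0]
    - [0, 0, 0]
    - [0, 0, 0]
    - [0, 0, 0]
  twist:
    - [-7, 0, 0]
    - [-14, 0, 0]
    - [-21, 0, 0]
    - [-28, 0, 0]
    - [-35, 0, 0]
  hand: [100, 100, 100, 100, 100]

```text
time: 13.43
tool_pos: [479.9, -37.3, 147.9]
orientation: [0.042, 0.706, -0.042, 0.706]
force: [0.3, -1.2, 0.4]
opening: 85.6
```

Emit:
carry_out:
  linear:
    - [0, 0, 0]
    - [0, 0, 0]
    - [0, 0, 0]
    - [0, 0, 0]
    - [0, 0, 0]
  twist:
    - [-7, 0, 0]
    - [-14, 0, 0]
    - [-21, 0, 0]
    - [-27, 0, 0]
    - [-27, 0, 0]
  hand: [100, 100, 100, 100, 100]

```text
time: 13.85
tool_pos: [479.9, -37.3, 147.8]
orientation: [-0.123, 0.696, 0.123, 0.696]
force: [2.1, -0.1, 0.1]
opening: 85.7
```

```bash
python3 - <<'E'
from h import *
q();c=cams.calibration("wrist")
p,d=cams.read_camera("wrist");cv2.imwrite("pics/w11.png",p[:,:,::-1])
goal([479.9,-39,146],20)
E
```

```text
t13.85 [479.9 -37.3 147.8] jaw 20.1 q7 0.273 tq7 [ 1.6500e-01 -3.8894e+01 -2.6160e+00 -3.6937e+01  4.9000e-02  6.0000e-03
  2.5020e+00] F [ 2.1 -0.1  0.1] M [-0.019  0.001  0.044] open 85.7
goal [479.9, -39, 146] 20 lin [0.0018, -0.0016, -0.0004] twist [-0.3, 0.01, 0.0] dist 0.002
```

View pics/w11.png

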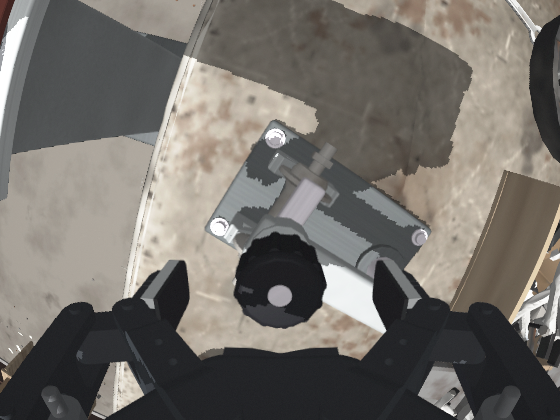

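Emit:
carry_out:
  linear:
    - [0.002, -0.0014, -0.0004]
    - [0.002, -0.0014, -0.0004]
    - [0.002, -0.0014, -0.0004]
    - [0.002, -0.0014, -0.0004]
    - [0.002, -0.0014, -0.0004]
  twist:
    - [0, 0, 0]
    - [0, 0, 0]
    - [0, 0, 0]
    - [0, 0, 0]
    - [0, 0, 0]
  hand: [100, 20, 20, 20, 20]

```text
time: 14.32
tool_pos: [479.8, -38.7, 145.7]
orientation: [-0.121, 0.697, 0.121, 0.697]
force: [0.4, -0.3, 0.3]
opening: 38.7
```

Emit:
carry_out:
  linear:
    - [0, 0, 0]
    - [0, 0, 0]
  twist:
    - [0, 0, 0]
    - [0, 0, 0]
  hand: [20, 20]

```text
time: 14.48
tool_pos: [479.9, -38.7, 145.9]
orientation: [-0.121, 0.697, 0.121, 0.697]
force: [-0.7, -0.4, 2.9]
opening: 36.4
```

```bash
python3 -c "
from h import *
q()"
```

```text
t14.48 [479.9 -38.7 145.9] jaw 19.7 q7 0.268 tq7 [ 6.1000e-02 -3.8073e+01 -2.3680e+00 -3.6082e+01  7.7000e-02 -2.1300e-01
 -2.2000e-02] F [-0.7 -0.4  2.9] M [ 0.038  0.091 -0.009] open 36.4
```

Emit:
carry_out:
  linear:
    - [0.0001, 0, 0]
    - [0.0003, 0, 0]
  twist:
    - [5, 0, 0]
    - [10, 0, 0]
  hand: [20, 20]

```text
time: 14.65
tool_pos: [479.9, -38.8, 145.6]
orientation: [-0.059, 0.705, 0.059, 0.705]
force: [-1.0, -0.2, 3.9]
opening: 36.1
```

```bash
python3 -c "
from h import *
q()"
```

```text
t14.65 [479.9 -38.8 145.6] jaw 9.5 q7 0.091 tq7 [  0.812 -37.85   -2.524 -35.916   0.079  -0.375   2.486] F [-1.  -0.2  3.9] M [0.04  0.246 0.09 ] open 36.1
```

Emit:
carry_out:
  linear:
    - [0.0001, 0, 0]
    - [0.0002, 0, 0]
  twist:
    - [4, 0, 0]
    - [8, 0, 0]
  hand: [20, 20]

```text
time: 14.82
tool_pos: [479.9, -38.7, 145.4]
orientation: [-0.01, 0.707, 0.01, 0.707]
force: [-1.5, -0.3, 2.5]
opening: 36.5
```

```bash
python3 -c "
from h import *
q()"
```

```text
t14.82 [479.9 -38.7 145.4] jaw 1.6 q7 -0.047 tq7 [  0.592 -38.227  -2.402 -36.13    0.043  -0.363   1.541] F [-1.5 -0.3  2.5] M [0.022 0.217 0.129] open 36.5
```

Emit:
carry_out:
  linear:
    - [0.0001, 0, 0]
    - [0.0002, 0, 0]
  twist:
    - [4, 0, 0]
    - [8, 0, 0]
  hand: [20, 20]

```text
time: 14.98
tool_pos: [479.8, -38.7, 145.2]
orientation: [0.04, 0.706, -0.04, 0.706]
force: [-1.7, -0.1, 3.5]
opening: 36.6
```

```bash
python3 -c "
from h import *
q()"
```

```text
t14.98 [479.8 -38.7 145.2] jaw -6.4 q7 -0.185 tq7 [  0.586 -38.408  -2.349 -36.196   0.051  -0.387   1.624] F [-1.7 -0.1  3.5] M [0.031 0.326 0.119] open 36.6
```

Emit:
carry_out:
  linear:
    - [0.0001, 0, 0]
    - [0.0002, 0, 0]
  twist:
    - [3, 0, 0]
    - [6, 0, 0]
  hand: [20, 20]

```text
time: 15.15
tool_pos: [479.8, -38.7, 145.0]
orientation: [0.076, 0.703, -0.076, 0.703]
force: [-2.0, 0.2, 3.4]
opening: 36.7
```

```bash
python3 -c "
from h import *
q()"
```

```text
t15.15 [479.8 -38.7 145. ] jaw -12.4 q7 -0.288 tq7 [  0.452 -38.302  -2.224 -36.087   0.057  -0.492   1.106] F [-2.   0.2  3.4] M [0.086 0.388 0.152] open 36.7
```

Emit:
carry_out:
  linear:
    - [0.0001, 0, 0]
  twist:
    - [3, 0, 0]
  hand: [20]

```text
time: 15.23
tool_pos: [479.8, -38.7, 144.9]
orientation: [0.095, 0.701, -0.095, 0.701]
force: [-1.4, -0.1, 4.9]
opening: 36.8
```

```bash
python3 -c "
from h import *
q()"
```

```text
t15.23 [479.8 -38.7 144.9] jaw -15.4 q7 -0.340 tq7 [  0.464 -38.28   -2.197 -36.066   0.07   -0.534   1.183] F [-1.4 -0.1  4.9] M [0.086 0.336 0.099] open 36.8
```

Emit:
carry_out:
  linear:
    - [0.0001, 0, 0]
  twist:
    - [3, 0, 0]
  hand: [20]

```text
time: 15.32
tool_pos: [479.8, -38.7, 144.8]
orientation: [0.113, 0.698, -0.113, 0.698]
force: [-1.0, -0.6, 3.1]
opening: 36.6
```

```bash
python3 -c "
from h import *
q()"
```

```text
t15.32 [479.8 -38.7 144.8] jaw -18.4 q7 -0.392 tq7 [  0.473 -38.259  -2.166 -36.044   0.082  -0.575   1.191] F [-1.  -0.6  3.1] M [0.048 0.354 0.153] open 36.6
```

```bash
cat >> h.py <<'E'
def mz(n=4):
    v=[robot.get_state()["moment"][2]]
    for i in range(n): cams.read_camera("top");v.append(robot.get_state()["moment"][2])
    print("mz",np.round(v,3),"mean later %.3f"%np.mean(v[1:]))
E
python3 -c "
from h import *
mz();q()"
```

```text
mz [ 0.153  0.021 -0.135 -0.15  -0.162] mean later -0.106
t15.52 [479.8 -38.7 144.8] jaw -18.2 q7 -0.388 tq7 [ -0.063 -37.864  -2.076 -35.753   0.274  -0.732  -0.058] F [-2.1  0.7  4.9] M [ 0.121  0.464 -0.162] open 36.6
```

Emit:
carry_out:
  linear:
    - [0.0001, 0, 0]
  twist:
    - [3, 0, 0]
  hand: [20]

```text
time: 15.6
tool_pos: [479.8, -38.7, 144.7]
orientation: [0.129, 0.695, -0.129, 0.695]
force: [-2.7, -0.2, 6.5]
opening: 36.8
```

```bash
python3 -c "
from h import *
mz(3);q()"
```

```text
mz [ 0.103  0.025 -0.087 -0.153] mean later -0.071
t15.75 [479.8 -38.7 144.7] jaw -21.2 q7 -0.440 tq7 [ -0.038 -37.77   -2.048 -35.693   0.288  -0.799  -0.196] F [-2.6  0.7  5.6] M [ 0.105  0.427 -0.153] open 36.6
```

Emit:
carry_out:
  linear:
    - [0.0001, 0, 0]
    - [0.0002, 0, 0]
  twist:
    - [3, 0, 0]
    - [6, 0, 0]
  hand: [20, 20]

```text
time: 15.92
tool_pos: [479.8, -38.7, 144.5]
orientation: [0.167, 0.687, -0.167, 0.687]
force: [-2.1, 0.8, 5.4]
opening: 36.6
```

```bash
python3 -c "
from h import *
q()"
```

```text
t15.92 [479.8 -38.7 144.5] jaw -27.3 q7 -0.546 tq7 [  0.621 -37.589  -1.944 -35.632   0.211  -0.914   1.444] F [-2.1  0.8  5.4] M [0.146 0.602 0.016] open 36.6
```

Emit:
carry_out:
  linear:
    - [0.0001, 0, 0]
  twist:
    - [3, 0, 0]
  hand: [20]

```text
time: 16.0
tool_pos: [479.8, -38.7, 144.4]
orientation: [0.185, 0.683, -0.185, 0.683]
force: [-2.1, 0.7, 6.3]
opening: 36.6
```

```bash
python3 -c "
from h import *
q()"
```

```text
t16.00 [479.8 -38.7 144.4] jaw -30.3 q7 -0.598 tq7 [  0.598 -37.566  -1.909 -35.605   0.214  -0.953   1.22 ] F [-2.1  0.7  6.3] M [0.088 0.567 0.051] open 36.6
```

Emit:
carry_out:
  linear:
    - [0.0001, 0, 0]
  twist:
    - [3, 0, 0]
  hand: [20]

```text
time: 16.08
tool_pos: [479.8, -38.7, 144.3]
orientation: [0.202, 0.677, -0.203, 0.678]
force: [-3.2, 0.7, 6.7]
opening: 36.4
```

```bash
python3 -c "
from h import *
q()"
```

```text
t16.08 [479.8 -38.7 144.3] jaw -33.3 q7 -0.650 tq7 [  0.591 -37.546  -1.875 -35.582   0.224  -0.989   1.198] F [-3.2  0.7  6.7] M [0.175 0.653 0.107] open 36.4
```

Emit:
carry_out:
  linear:
    - [0.0001, 0, 0]
  twist:
    - [3, 0, 0]
  hand: [20]

```text
time: 16.17
tool_pos: [479.8, -38.7, 144.3]
orientation: [0.22, 0.672, -0.22, 0.672]
force: [-3.0, 1.3, 6.8]
opening: 36.4
```

```bash
python3 -c "
from h import *
q()"
```

```text
t16.17 [479.8 -38.7 144.3] jaw -36.3 q7 -0.702 tq7 [  0.595 -37.526  -1.84  -35.558   0.236  -1.024   1.196] F [-3.   1.3  6.8] M [0.117 0.637 0.118] open 36.4
```

Emit:
carry_out:
  linear:
    - [0.0001, 0, 0]
  twist:
    - [3, 0, 0]
  hand: [20]

```text
time: 16.25
tool_pos: [479.8, -38.7, 144.2]
orientation: [0.238, 0.666, -0.238, 0.666]
force: [-3.6, 1.5, 6.3]
opening: 36.1
```

```bash
python3 -c "
from h import *
q()"
```

```text
t16.25 [479.8 -38.7 144.2] jaw -39.3 q7 -0.754 tq7 [  0.601 -37.506  -1.805 -35.533   0.249  -1.057   1.197] F [-3.6  1.5  6.3] M [0.093 0.681 0.142] open 36.1
```

Emit:
carry_out:
  linear:
    - [0.0001, 0, 0]
  twist:
    - [3, 0, 0]
  hand: [20]

```text
time: 16.33
tool_pos: [479.8, -38.7, 144.1]
orientation: [0.255, 0.66, -0.255, 0.66]
force: [-4.1, 0.1, 7.6]
opening: 36.4
```

```bash
python3 -c "
from h import *
q()"
```

```text
t16.33 [479.8 -38.7 144.1] jaw -42.3 q7 -0.806 tq7 [  0.566 -37.371  -1.805 -35.445   0.242  -1.135   1.197] F [-4.1  0.1  7.6] M [0.194 0.739 0.072] open 36.4
```

Emit:
carry_out:
  linear:
    - [0.0001, 0, 0]
  twist:
    - [3, 0, 0]
  hand: [20]

```text
time: 16.42
tool_pos: [479.8, -38.7, 144.0]
orientation: [0.272, 0.653, -0.272, 0.653]
force: [-3.0, 1.3, 8.9]
opening: 36.6
```

```bash
python3 -c "
from h import *
q()"
```

```text
t16.42 [479.8 -38.7 144. ] jaw -45.3 q7 -0.858 tq7 [  0.568 -37.186  -1.764 -35.327   0.263  -1.228   1.191] F [-3.   1.3  8.9] M [0.147 0.82  0.128] open 36.6
```

Emit:
carry_out:
  linear:
    - [0.0001, 0, 0]
  twist:
    - [3, 0, 0]
  hand: [20]

```text
time: 16.5
tool_pos: [479.8, -38.6, 144.0]
orientation: [0.289, 0.645, -0.289, 0.645]
force: [-4.2, 0.1, 8.1]
opening: 36.8
```

```bash
python3 -c "
from h import *
q()"
```

```text
t16.50 [479.8 -38.6 144. ] jaw -48.3 q7 -0.910 tq7 [  0.569 -37.004  -1.724 -35.221   0.276  -1.32    1.188] F [-4.2  0.1  8.1] M [0.162 0.814 0.098] open 36.8
```

```bash
python3 - <<'E'
from h import *
p,d=cams.read_camera("side");cv2.imwrite("pics/s12.png",p[:,:,::-1]);zoom("pics/s12.png","pics/s12z.png",260,140,90,80,7)
p,d=cams.read_camera("wrist");cv2.imwrite("pics/w12.png",p[:,:,::-1]);zoom("pics/w12.png","pics/w12z.png",200,200,160,140,4)
q()
E
```

```text
t16.60 [479.8 -38.7 144. ] jaw -48.3 q7 -0.910 tq7 [ -0.058 -37.26   -1.75  -35.341   0.359  -1.253  -0.901] F [-3.8  0.7  8.2] M [ 0.183  0.819 -0.122] open 36.2
```

View pics/s12z.png

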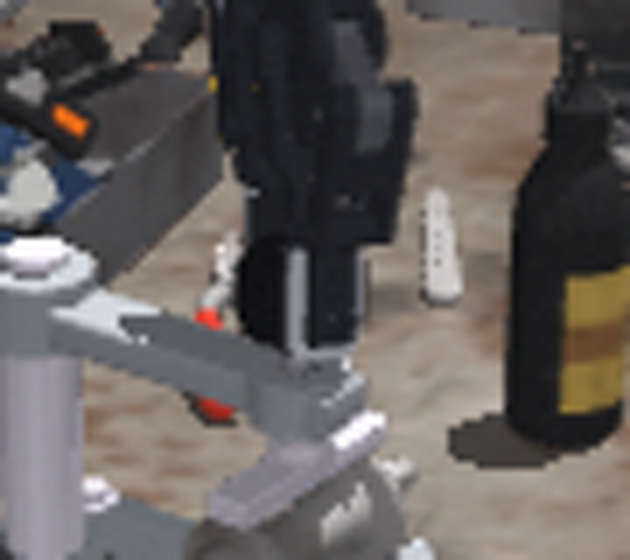

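View pics/w12z.png

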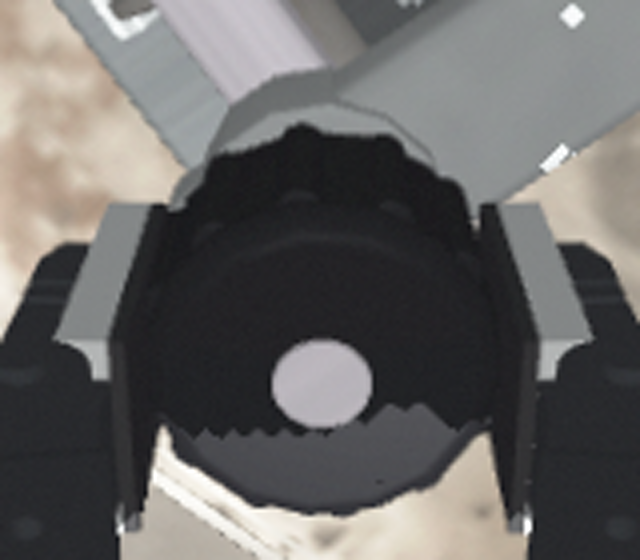

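Emit:
carry_out:
  linear:
    - [0, 0, 0]
    - [0, 0, 0]
  twist:
    - [3, 0, 0]
    - [6, 0, 0]
  hand: [20, 20]

```text
time: 16.77
tool_pos: [479.7, -38.7, 143.9]
orientation: [0.322, 0.629, -0.322, 0.629]
force: [-4.0, 0.5, 6.6]
opening: 36.6
```

```bash
python3 -c "
from h import *
q()"
```

```text
t16.77 [479.7 -38.7 143.9] jaw -54.3 q7 -1.013 tq7 [  0.632 -37.716  -1.708 -35.642   0.269  -1.135   1.412] F [-4.   0.5  6.6] M [0.163 0.775 0.092] open 36.6
```

Emit:
carry_out:
  linear:
    - [0, 0, 0]
  twist:
    - [3, 0, 0]
  hand: [20]

```text
time: 16.85
tool_pos: [479.7, -38.7, 143.9]
orientation: [0.339, 0.621, -0.339, 0.621]
force: [-3.0, -0.2, 7.1]
opening: 36.8
```

```bash
python3 -c "
from h import *
q()"
```

```text
t16.85 [479.7 -38.7 143.9] jaw -57.3 q7 -1.066 tq7 [  0.621 -37.903  -1.687 -35.723   0.258  -1.086   1.192] F [-3.  -0.2  7.1] M [0.213 0.654 0.149] open 36.8
```

Emit:
carry_out:
  linear:
    - [0, 0, 0]
  twist:
    - [3, 0, 0]
  hand: [20]

```text
time: 16.93
tool_pos: [479.7, -38.7, 143.8]
orientation: [0.355, 0.612, -0.355, 0.611]
force: [-2.9, 0.5, 6.8]
opening: 36.4
```

```bash
python3 -c "
from h import *
q()"
```

```text
t16.93 [479.7 -38.7 143.8] jaw -60.3 q7 -1.118 tq7 [  0.621 -38.084  -1.669 -35.802   0.251  -1.039   1.165] F [-2.9  0.5  6.8] M [0.204 0.658 0.089] open 36.4
```

Emit:
carry_out:
  linear:
    - [0, 0, 0]
  twist:
    - [3, 0, 0]
  hand: [20]

```text
time: 17.02
tool_pos: [479.7, -38.6, 143.8]
orientation: [0.371, 0.602, -0.371, 0.602]
force: [-2.2, -0.4, 6.1]
opening: 36.6
```

```bash
python3 -c "
from h import *
q()"
```

```text
t17.02 [479.7 -38.6 143.8] jaw -63.3 q7 -1.170 tq7 [  0.627 -38.261  -1.649 -35.879   0.247  -0.992   1.157] F [-2.2 -0.4  6.1] M [0.162 0.597 0.077] open 36.6
```

Emit:
carry_out:
  linear:
    - [0, 0, 0]
  twist:
    - [3, 0, 0]
  hand: [20]

```text
time: 17.1
tool_pos: [479.7, -38.7, 143.8]
orientation: [0.386, 0.592, -0.387, 0.592]
force: [-3.4, -0.1, 5.0]
opening: 36.7
```

```bash
python3 -c "
from h import *
q()"
```

```text
t17.10 [479.7 -38.7 143.8] jaw -66.3 q7 -1.222 tq7 [  0.637 -38.434  -1.628 -35.953   0.244  -0.944   1.151] F [-3.4 -0.1  5. ] M [0.127 0.584 0.192] open 36.7
```

Emit:
carry_out:
  linear:
    - [0, 0, 0]
  twist:
    - [3, 0, 0]
  hand: [20]

```text
time: 17.18
tool_pos: [479.7, -38.6, 143.7]
orientation: [0.402, 0.582, -0.402, 0.582]
force: [-2.7, 0.1, 4.7]
opening: 36.7
```

```bash
python3 -c "
from h import *
q()"
```

```text
t17.18 [479.7 -38.6 143.7] jaw -69.3 q7 -1.273 tq7 [  0.648 -38.604  -1.606 -36.023   0.241  -0.898   1.144] F [-2.7  0.1  4.7] M [0.216 0.568 0.126] open 36.7
```

Emit:
carry_out:
  linear:
    - [0, 0, 0]
  twist:
    - [3, 0, 0]
  hand: [20]

```text
time: 17.27
tool_pos: [479.7, -38.7, 143.7]
orientation: [0.417, 0.571, -0.417, 0.571]
force: [-2.2, 0.0, 5.1]
opening: 36.7
```

```bash
python3 -c "
from h import *
q()"
```

```text
t17.27 [479.7 -38.7 143.7] jaw -72.3 q7 -1.325 tq7 [  0.66  -38.772  -1.584 -36.091   0.238  -0.85    1.138] F [-2.2  0.   5.1] M [0.201 0.491 0.165] open 36.7
```

Emit:
carry_out:
  linear:
    - [0, 0, 0]
  twist:
    - [3, 0, 0]
  hand: [20]

```text
time: 17.35
tool_pos: [479.7, -38.6, 143.7]
orientation: [0.432, 0.56, -0.432, 0.56]
force: [-2.6, 1.0, 4.4]
opening: 36.4
```

```bash
python3 -c "
from h import *
q()"
```

```text
t17.35 [479.7 -38.6 143.7] jaw -75.3 q7 -1.377 tq7 [  0.675 -38.936  -1.56  -36.156   0.236  -0.803   1.131] F [-2.6  1.   4.4] M [0.192 0.519 0.17 ] open 36.4
```

Emit:
carry_out:
  linear:
    - [0, 0, 0]
  twist:
    - [3, 0, 0]
  hand: [20]

```text
time: 17.43
tool_pos: [479.7, -38.6, 143.7]
orientation: [0.446, 0.549, -0.446, 0.548]
force: [-1.6, 0.6, 4.9]
opening: 36.6
```

```bash
python3 -c "
from h import *
q()"
```

```text
t17.43 [479.7 -38.6 143.7] jaw -78.3 q7 -1.429 tq7 [  0.688 -39.098  -1.537 -36.219   0.234  -0.756   1.124] F [-1.6  0.6  4.9] M [0.225 0.454 0.182] open 36.6
```

Emit:
carry_out:
  linear:
    - [0, 0, 0]
  twist:
    - [3, 0, 0]
  hand: [20]

```text
time: 17.52
tool_pos: [479.6, -38.6, 143.6]
orientation: [0.46, 0.537, -0.461, 0.537]
force: [-1.9, 0.5, 3.6]
opening: 36.4
```

```bash
python3 -c "
from h import *
q()"
```

```text
t17.52 [479.6 -38.6 143.6] jaw -81.3 q7 -1.481 tq7 [  0.701 -39.26   -1.514 -36.281   0.232  -0.708   1.117] F [-1.9  0.5  3.6] M [0.16  0.461 0.182] open 36.4
```

Emit:
carry_out:
  linear:
    - [0, 0, 0]
  twist:
    - [3, 0, 0]
  hand: [20]

```text
time: 17.6
tool_pos: [479.6, -38.6, 143.6]
orientation: [0.474, 0.525, -0.474, 0.524]
force: [-2.1, 0.7, 4.4]
opening: 36.4
```

```bash
python3 -c "
from h import *
q()"
```

```text
t17.60 [479.6 -38.6 143.6] jaw -84.3 q7 -1.533 tq7 [  0.717 -39.421  -1.488 -36.339   0.23   -0.658   1.11 ] F [-2.1  0.7  4.4] M [0.296 0.38  0.178] open 36.4
```

Emit:
carry_out:
  linear:
    - [0, 0, 0]
  twist:
    - [3, 0, 0]
  hand: [20]

```text
time: 17.68
tool_pos: [479.7, -38.6, 143.6]
orientation: [0.488, 0.512, -0.488, 0.512]
force: [-1.5, 0.3, 3.3]
opening: 36.9
```

```bash
python3 -c "
from h import *
q()"
```

```text
t17.68 [479.7 -38.6 143.6] jaw -87.3 q7 -1.585 tq7 [  0.731 -39.579  -1.464 -36.396   0.227  -0.609   1.103] F [-1.5  0.3  3.3] M [0.248 0.364 0.2  ] open 36.9
```

Emit:
carry_out:
  linear:
    - [0, 0, 0]
  twist:
    - [3, 0, 0]
  hand: [20]

```text
time: 17.77
tool_pos: [479.7, -38.6, 143.5]
orientation: [-0.501, -0.499, 0.501, -0.499]
force: [-2.6, 0.5, 2.5]
opening: 36.0
```

```bash
python3 -c "
from h import *
q()"
```

```text
t17.77 [479.7 -38.6 143.5] jaw -90.3 q7 -1.637 tq7 [  0.745 -39.737  -1.441 -36.451   0.225  -0.56    1.096] F [-2.6  0.5  2.5] M [0.195 0.329 0.196] open 36.0
```

Emit:
carry_out:
  linear:
    - [0, 0, 0]
  twist:
    - [3, 0, 0]
  hand: [20]

```text
time: 17.85
tool_pos: [479.7, -38.6, 143.5]
orientation: [-0.514, -0.486, 0.514, -0.485]
force: [-2.0, 1.1, 2.7]
opening: 36.2
```

```bash
python3 -c "
from h import *
q()"
```

```text
t17.85 [479.7 -38.6 143.5] jaw -93.3 q7 -1.689 tq7 [  0.76  -39.893  -1.416 -36.505   0.222  -0.509   1.089] F [-2.   1.1  2.7] M [0.234 0.293 0.232] open 36.2
```

Emit:
carry_out:
  linear:
    - [0, 0, 0]
  twist:
    - [3, 0, 0]
  hand: [20]

```text
time: 17.93
tool_pos: [479.7, -38.6, 143.5]
orientation: [-0.527, -0.472, 0.527, -0.472]
force: [-1.4, 0.1, 3.1]
opening: 36.5
```

```bash
python3 -c "
from h import *
q()"
```

```text
t17.93 [479.7 -38.6 143.5] jaw -96.3 q7 -1.741 tq7 [  0.776 -40.049  -1.391 -36.555   0.22   -0.457   1.082] F [-1.4  0.1  3.1] M [0.212 0.254 0.265] open 36.5
```

Emit:
carry_out:
  linear:
    - [0, 0, 0]
  twist:
    - [3, 0, 0]
  hand: [20]

```text
time: 18.02
tool_pos: [479.7, -38.6, 143.4]
orientation: [-0.539, -0.458, 0.539, -0.458]
force: [-1.0, 1.4, 2.1]
opening: 36.9
```

```bash
python3 -c "
from h import *
q()"
```

```text
t18.02 [479.7 -38.6 143.4] jaw -99.3 q7 -1.793 tq7 [  0.79  -40.203  -1.367 -36.604   0.216  -0.405   1.074] F [-1.   1.4  2.1] M [0.207 0.248 0.179] open 36.9
```

```bash
python3 - <<'E'
from h import *
p,d=cams.read_camera("side");cv2.imwrite("pics/s13.png",p[:,:,::-1]);zoom("pics/s13.png","pics/s13z.png",260,180,80,60,9)
q()
E
python3 - <<'E'
import numpy as np
a=[-30.3,-33.3,-36.3,-39.3,-42.3,-45.3,-48.3,-54.3,-57.3,-60.3,-63.3,-66.3,-69.3,-72.3,-75.3,-78.3,-81.3,-84.3,-87.3,-90.3,-93.3,-96.3,-99.3]
m=[.051,.107,.118,.142,.072,.128,.098,.092,.149,.089,.077,.192,.126,.165,.170,.182,.182,.178,.2,.196,.232,.265,.179]
from scipy.optimize import curve_fit
f=lambda x,b,k,x0:b+k*np.maximum(x0-x,0)
p,c=curve_fit(f,np.array(a),np.array(m),[.11,.003,-60]);print(p,np.sqrt(np.diag(c)),f(-99.3,*p)-p[0])
E
```

```text
t18.07 [479.7 -38.6 143.5] jaw -99.5 q7 -1.797 tq7 [  0.426 -40.248  -1.27  -36.619   0.261  -0.404   0.793] F [-1.8  1.   2.2] M [0.221 0.274 0.099] open 36.7
[ 1.06333333e-01  3.14065934e-03 -5.83228598e+01] [1.06328494e-02 7.04951039e-04 6.48613415e+00] 0.12869523791035645
```

View pics/s13z.png

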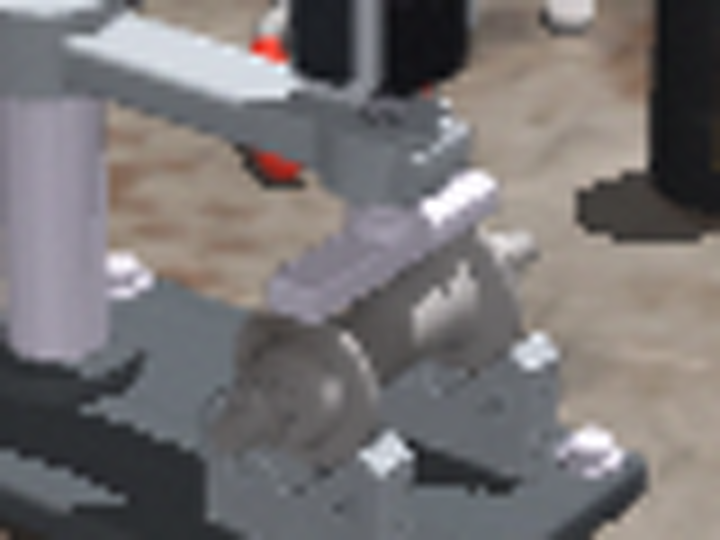

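Emit:
carry_out:
  linear:
    - [0, 0, 0]
    - [0, 0, 0]
    - [0, 0, 0]
    - [0, 0, 0]
    - [0, 0, 0]
  twist:
    - [0, 0, 0]
    - [0, 0, 0]
    - [0, 0, 0]
    - [0, 0, 0]
    - [0, 0, 0]
  hand: [100, 100, 100, 100, 100]

```text
time: 18.48
tool_pos: [479.8, -38.8, 143.5]
orientation: [0.539, 0.458, -0.538, 0.458]
force: [-0.3, -0.6, -0.2]
opening: 85.5
```

Emit:
carry_out:
  linear:
    - [-0.02, 0, 0]
    - [-0.06, 0, 0]
    - [-0.1, 0, 0]
    - [-0.14, 0, 0]
    - [-0.15, 0, 0]
  twist:
    - [0, 0, 0]
    - [0, 0, 0]
    - [0, 0, 0]
    - [0, 0, 0]
    - [0, 0, 0]
  hand: [100, 100, 100, 100, 100]

```text
time: 18.9
tool_pos: [481.8, -38.6, 299.9]
orientation: [0.54, 0.456, -0.537, 0.46]
force: [0.1, -0.5, 0.4]
opening: 85.4
```

```bash
python3 - <<'E'
from h import *
q()
p,d=cams.read_camera("side");cv2.imwrite("pics/s14.png",p[:,:,::-1]);zoom("pics/s14.png","pics/s14z.png",220,140,150,110,5)
p,d=cams.read_camera("wrist");cv2.imwrite("pics/w14.png",p[:,:,::-1])
E
```

```text
t18.90 [481.8 -38.6 299.9] jaw -99.2 q7 -1.731 tq7 [ 7.4500e-01 -3.4397e+01  1.0290e+00 -3.8749e+01 -3.6000e-02  1.0540e+00
  1.7700e-01] F [ 0.1 -0.5  0.4] M [ 0.032 -0.021 -0.058] open 85.4
```

View pics/s14z.png

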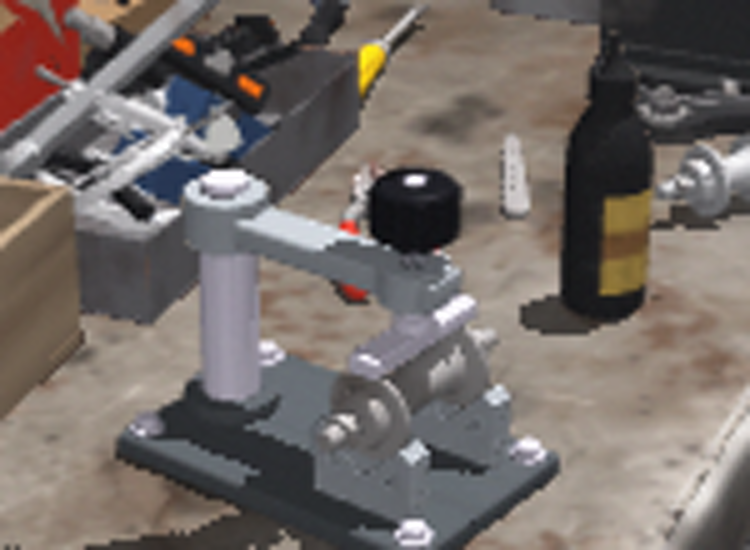

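View pics/w14.png

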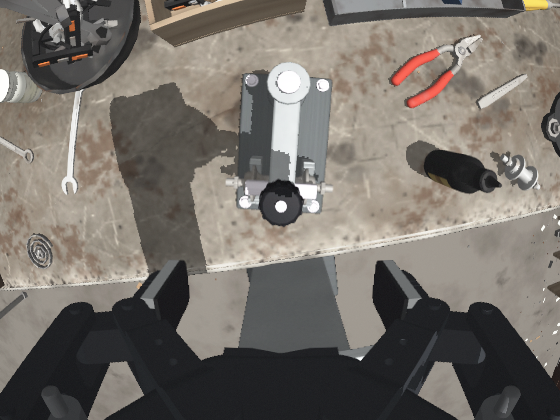

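```bash
python3 - <<'E'
from h import *
c=cams.calibration("wrist")
a=fish(289,82,132,c);b=fish(281,206,159,c);print(a,b,np.hypot(*(a-b)[:2]),np.degrees(np.arctan2(*(b-a)[:2][::-1]))%360)
L=[fish(u,v,17,c) for u,v in [(250,82),(323,86),(245,203)]]
dd=L[2]-L[0];print(np.degrees(np.arctan2(dd[1],dd[0]))%360,"hub ends",fish(231,182,58,c),fish(332,188,58,c))
h=(fish(231,182,58,c)+fish(332,188,58,c))/2;print(h)
E
```

```text
[584.99190082 -64.95442392 132.        ] [479.69450464 -40.60841205 159.        ] 108.07529753028237 166.98130443804794
167.68459127172972 hub ends [491.80759334  16.24822856  58.        ] [465.92327466 -98.93893812  58.        ]
[478.865434   -41.34535478  58.        ]
```

```bash
python3 -c "
from h import *
q();print(workorder.sign_off());st()"
```

```text
t19.00 [481.2 -38.8 296.5] jaw -99.2 q7 -1.732 tq7 [  0.089 -37.918   0.309 -43.069  -0.047   0.584   0.067] F [ 0.1 -0.4 -0.7] M [ 0.017 -0.023 -0.019] open 85.5
the job is handed in; nothing more can be done
None
the job is handed in; nothing more can be done
```

I loaded the hub into the V-rests, swung the bar to its stop, and tightened the knob until the foot pressed on the hub. I then opened the gripper, backed it off upwards and handed the job in at 19 s. The one thing not measured directly is the clamping force.

**Last checks:**
- **Hub:** In the wrist camera the hub's middle is about 2–3 mm from the clamp's middle, and its axle is within 0.01 rad of the clamp's y axis. The side view shows a flange in each rest.
- **Bar:** I felt it meet its stop at about 15 N of side force. The last picture puts it at 167.0°, against 166.9° for the stop position.
- **Oil bottle:** It was upright and had not been touched.
- **Foot force:** I could only estimate this, from the knob's turning moment. It rose from about 0.11 to 0.22–0.24 N m, which suggests roughly 50–65 N, ±15 N or so. Single readings varied by about 0.035 N m.
- **First touch:** A line fitted to those readings puts it at about 2.7 rad of turn. The total was about 3.4 rad of wrist turn, and the knob itself turned slightly less because the grip gave a little at each pause.

**Disagreement:** The wrist and top cameras differed by about 3 mm on where the clamp is. I aimed between the two when placing the hub.

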